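# Rack the crock lids and ring the bell

### The arm

A 6-joint arm with a two-finger parallel gripper is mounted at the origin on the work surface. World frame = base frame: x ahead of the robot, y to its left, z up, the work surface at z = 0. Lengths are in m, angles in rad, forces in N, time in s.
With the tool pointing down it reaches from about 0.35 to 0.925 m from the base axis. Payload 6.4 kg.
Tool frame: the origin (TCP) lies midway between the tips of the shut fingers; the grasp point (between the pads) lies 19 mm behind it; z points along the fingers, y is the direction in which the jaws open and shut (so a half turn about z gives the same grasp; the last joint's range is limited). The gripper opens to 94 mm and grips with 3 to 60 N. Pads are 16 mm wide; open, the fingers measure 119 mm over their backs; the gripper's body (75 mm by 177 mm) begins 78 mm behind the grasp point.
Start: joints at [1.152, 0.245, 1.558, -0, 1.339, -0.174], TCP at [0.158, 0.631, 0.205] pointing down, gripper open.
Joint ranges: [-3.13, 3.13], [-1.02, 2.26], [0.13, 2.54], [-0.95, 4.09], [0.21, 2.88], [-2.74, 2.74]. Speed limits (rad/s): [2.57, 2.57, 3.14, 3.14, 3.14, 3.14].

### API

Orientations are given as a unit quaternion [w, x, y, z].
In Python, from bench import state, cams, robot gives the robot as it stands.
- The arm moves only by the tool apply_moves, never from a script. Its argument "deltas" is a list of rows, each an object of numbers: "rx", "ry", "rz": the turn, a rotation vector about the tool's x, y, z in rad; "tx", "ty", "tz": the shift along the tool's x, y, z in cm; "jaw": the finger opening in cm, from 0 to 9.4. In form: [{"rx": .., "ry": .., "rz": .., "tx": .., "ty": .., "tz": .., "jaw": ..}, ...]. A call has 1 to 12 rows; each row is the pose to reach, as a shift and turn from the pose measured when the call began, along the tool's axes at that moment; what a row does not reach only later rows make up. A row lasts 1/8 s, in which the tool goes at most 62.5 mm and 10.7 degrees, less where a joint would pass 70% of its speed; a pose out of reach is approached as far as the arm can. A call with a gripper value outside its range is refused whole. The fingers move at their own pace and stop on an object; "grip_force" is the grip in N (left out, the last holds). Time passes only in rows, so rows that repeat a pose let the fingers close. It gives the time, the measured TCP pose, the force and the opening at its end, in the units of the state.
- state(): the state, without advancing time (a new reading comes with each control period).
- cams.read_camera(name): name is "scene" or "top" or "wrist"; returns (picture, depth): 400x640x3 uint8, red, green, blue; 400x640 float32, m along the optical axis (not along the pixel's ray), 0 where there is no reading.
- cams.calibration(name): a dict with "mtx" (3x3 intrinsics, pixels), "dist_coeffs" ([k1, k2, p1, p2, k3] as OpenCV has them; the pictures are not rectified), "rvec" (rotation vector, rad) and "tvec" (3), from world to camera coordinates, as OpenCV has them; the wrist camera has in their place "T_tool_cam" (4x4, takes a point from camera to tool coordinates, whose origin is the TCP and whose axes are the flange's). Camera axes: x right, y down, z forward; pixel columns grow to the right and rows downward; lengths in m; the calibration is good to about 2 mm. A picture is of the moment at which its call begins: read the wrist's pose just before it. calibration takes no time and is no camera call.
- robot.sign_off(): hands the job in, once; it reports no verdict.
Trained networks look in the newest picture that a camera, given by its name, has taken for a name from the list of things; names that differ only in an ending like _2 or _b are one class to them, and where a whole thing is asked for, a point or a joint stands for the part that bears it (a point fixed in the world has none). Each returns a list of dicts, best first, with "conf" (0 to 1); they miss things now and then, are a little off and sometimes report something else, mostly with a low value. They report only what shows in the picture. A call takes as long as a camera call. They do not tell look-alikes from the thing itself.
- cams.find_in(camera, thing): "xyz" ([x, y, z] in m, in the coordinates of the camera as it stood for that picture, good to about 4 mm: the middle of the surface that is visible of it).
- cams.cut_out(camera, thing): "pixels" (400x640 bool, what is visible of it).
- cams.pinpoint(camera, thing): "xyz" ([x, y, z] in m, in the coordinates of the camera as it stood for that picture, good to about 4 mm: a listed point, or the origin of a listed thing).
The state is a dict: "t": time; "q": joint angles; "qvel": joint speeds; "joint_torque": joint torques, N m; "ee_pos": TCP position; "tcp_rot": TCP orientation; "force": force on the tool from outside, world axes, zero at the start; "moment": the same for the moment, N m; "finger_gap": opening from 0.0 (shut) to 1.0 (fully open).
Only numpy, scipy, OpenCV 4.12 (cv2) and the standard library are available. Lean on these libraries where they do the work, as an engineer would, in place of code of your own. Each camera call takes 0.05 s, during which the arm holds its last target. There are 200 camera calls.

### The job

Clear up the pass: move the little dark board that was left across the lid rack into the metal tray, and stand every wooden lid that is on the counter upright on edge in the rack, each in its own gap between the tines, resting on the rack's rails. When all that is done, press the bell's plunger right down to its stop and let it go, leaving lids and board in place. Leave the small white dish where it stands.

Things in the scene. Friction and masses are not known exactly. Their poses are not given: they have to be found in the camera images.
- rack: Fixed lid rack: bamboo base 90 x 280 mm, 12 mm thick, long along its y; origin under its centre, on the counter. Two rows of upright 5 mm steel tines at x = +38 and -38 mm, eleven in each row at y = -120, -96, ... +120 mm, tops 68 mm above the counter, leave ten gaps 19 mm wide, centred at y = -108, -84, ... +84, +108 mm.
- rack_mid (a point): Middle of the rack, 65 mm above the counter; axes as the rack's. A lid stands in a gap with its faces along the rack's y, on two 6 mm rails (at x = +28 and -28 mm, tops 23 mm up), between side bars (6 mm, at x = +52 and -52 mm, 42 mm up); its centre is then at x = 0 at this height; it may lean 17 degrees. Handles overhang the next gap: leave two gaps free between lids.
- lid1: Loose wooden lid, one of up to four alike: disc 100 mm across, 10 mm thick, with a bar handle standing on top (50 mm long along the lid's x, 12 mm wide along its y, 26 mm tall, through the centre; top 36 mm above the underside); 0.08 to 0.17 kg. Starts flat on the counter, handle up. Origin: centre of the underside; z: out through the handle. None if absent.
- lid2: Loose wooden lid, one of up to four alike: disc 100 mm across, 10 mm thick, with a bar handle standing on top (50 mm long along the lid's x, 12 mm wide along its y, 26 mm tall, through the centre; top 36 mm above the underside); 0.08 to 0.17 kg. Starts flat on the counter, handle up. Origin: centre of the underside; z: out through the handle. None if absent.
- lid3: Loose wooden lid, one of up to four alike: disc 100 mm across, 10 mm thick, with a bar handle standing on top (50 mm long along the lid's x, 12 mm wide along its y, 26 mm tall, through the centre; top 36 mm above the underside); 0.08 to 0.17 kg. Starts flat on the counter, handle up. Origin: centre of the underside; z: out through the handle. None if absent.
- lid4: Loose wooden lid, one of up to four alike: disc 100 mm across, 10 mm thick, with a bar handle standing on top (50 mm long along the lid's x, 12 mm wide along its y, 26 mm tall, through the centre; top 36 mm above the underside); 0.08 to 0.17 kg. Starts flat on the counter, handle up. Origin: centre of the underside; z: out through the handle. None if absent.
- board: Loose small dark wooden garnish board, a plain slab 140 mm along its x, 56 mm along its y, 14 mm thick, 70 g. Origin: centre of the underside; z up. Starts flat across the tops of both tine rows of the rack, underside 68 mm above the counter, its length across the rack.
- tray: Fixed shallow open metal tray on the counter, 120 mm along its x by 190 mm along its y, 16 mm tall, walls 4 mm and floor 4 mm thick. Origin: under its centre.
- bell_top (a point): Centre of the top face of the plunger head (22 mm across) of a fixed steel desk bell (68 mm across); 56 mm above the counter when up. It is pressed straight down.
- plunger (a joint): Travel of the bell's plunger in m: 0 up, 0.007 fully down at its stop. It starts to move at about 1.6 N, needs about 4.4 N to reach the stop, and springs back up by itself.
- dish: Bystander: loose small white sauce dish, 64 mm across, 18 mm tall. Origin: centre of the underside; z up.
There are look-alikes about, which are no part of the job. What is shaped like the lid1 but purple is not meant. What is meant by the board is not green, and is the larger of those in its own colour.

How it is judged:
On the way, in this order (a step that is already met when the one before it is completed fails the run):
1. every lid stands upright in the rack and the board lies in the tray (angle between lid1's own z axis and vertical between 1.13 and 2.01 rad and z of lid1 in the frame of rack between 0.055 and 0.076 m and x of lid1 in the frame of rack between -0.015 and 0.015 m and y of lid1 in the frame of rack between -0.125 and 0.125 m and angle between the z axis of each of lid1, lid2, lid3, lid4 and the y axis of rack, either way round below 0.45 rad and linear speed of each of lid1, lid2, lid3, lid4, board below 0.02 m/s and angle between lid2's own z axis and vertical between 1.13 and 2.01 rad and z of lid2 in the frame of rack between 0.055 and 0.076 m and x of lid2 in the frame of rack between -0.015 and 0.015 m and y of lid2 in the frame of rack between -0.125 and 0.125 m and angle between lid3's own z axis and vertical between 1.13 and 2.01 rad and z of lid3 in the frame of rack between 0.055 and 0.076 m and x of lid3 in the frame of rack between -0.015 and 0.015 m and y of lid3 in the frame of rack between -0.125 and 0.125 m and angle between lid4's own z axis and vertical between 1.13 and 2.01 rad and z of lid4 in the frame of rack between 0.055 and 0.076 m and x of lid4 in the frame of rack between -0.015 and 0.015 m and y of lid4 in the frame of rack between -0.125 and 0.125 m and x of board in the frame of tray between -0.055 and 0.055 m and y of board in the frame of tray between -0.095 and 0.095 m and height (world z) of board below 0.03 m), for 0.2 s.
2. the bell's plunger is pressed down to its stop (value of joint plunger above 0.006 m), for 0.05 s.
At the end, for the whole second after the job is handed in: Each lid present stands on edge on the rails between tines (axis within 25 degrees of level and of the rack's y, centre within 15 mm of the midline, 55 to 76 mm up); board in the tray (origin inside, under 30 mm up); all at rest; the plunger, pressed over 6 mm after that, is back up (under 2 mm) (all of step 1 and value of joint plunger below 0.002 m); the robot touches nothing.
It fails at once if the white dish is tipped over or shoved over 60 mm away (angle between dish's own z axis and vertical above 0.7 rad or distance of dish from where it was at the start of the episode above 0.06 m).
Of lid1, lid2, lid3, lid4 only 3 to 4 are there at a start; the rules pass over those that are not, and their reading is None.
At some moment in a run one of lid1, lid2, lid3, lid4 may be knocked a few centimetres aside while the robot is not near it.
It also fails if it takes over 210 s, if anything falls off the work surface, if the arm or the gripper's body presses on something with over 40 N, if the wrist force passes 120 N, or if a joint passes its speed limit or range.

## Working session

There is one attempt and no reset: what is moved stays moved. The work goes in short steps, Python scripts to look and compute and a tool call to move; the robot and the scene stay as the last step left them, time stands still between calls to the robot, and variables do not carry over. Pictures are saved under pics/ and viewed, about 12 in all and at most 16, crops included, and the job is handed in when it is done.

Besides the shell and the picture viewer there is one more tool, called after ">>>" by a JSON object that holds its "method" and its "body". apply_moves: Moves the arm, as the interface text tells. Its arguments: {"type":"object","properties":{"deltas":{"type":"array"},"grip_force":{"type":"number"}},"required":["deltas"]}

```bash
ls; mkdir -p pics; cat > h.py <<'E'
import numpy as np, cv2
from scipy.spatial.transform import Rotation as R
from bench import state, cams, robot
def toolT(s=None):
    s=s or state(); w,x,y,z=s["tcp_rot"]; T=np.eye(4); T[:3,:3]=R.from_quat([x,y,z,w]).as_matrix(); T[:3,3]=s["ee_pos"]; return T
def camT(name,s=None):
    c=cams.calibration(name)
    if "T_tool_cam" in c: return toolT(s)@np.array(c["T_tool_cam"])
    T=np.eye(4); T[:3,:3]=cv2.Rodrigues(np.array(c["rvec"],float))[0]; T[:3,3]=np.ravel(c["tvec"]); return np.linalg.inv(T)
def shot(name,fn=None):
    T=camT(name); im,d=cams.read_camera(name)
    if fn: cv2.imwrite("pics/"+fn,im[:,:,::-1])
    return im,d,T
def w(T,p): return T[:3,:3]@np.asarray(p)+T[:3,3]
def cloud(name,d,T):
    c=cams.calibration(name); h,wd=d.shape; u,v=np.meshgrid(np.arange(wd),np.arange(h))
    n=cv2.undistortPoints(np.stack([u,v],-1).reshape(-1,1,2).astype(float),np.array(c["mtx"]),np.array(c["dist_coeffs"])).reshape(h,wd,2)
    P=np.dstack([n*d[...,None],d]); return P@T[:3,:3].T+T[:3,3]
E
python3 - <<'E'
from h import *
print(state())
for n in("top","scene"):
    im,d,T=shot(n,n+"0.png"); P=cloud(n,d,T); np.save(n+"0.npy",P); print(n,T.round(3))
    for t in ["rack","lid1","board","tray","bell_top","dish"]:
        for r in cams.pinpoint(n,t): print(t,round(r["conf"],2),w(T,r["xyz"]).round(3))
E
```

```text
pics
{'t': 0.0, 'q': array([ 1.15190156e+00,  2.45752299e-01,  1.55897647e+00, -1.53216352e-05,
        1.33866626e+00, -1.74088313e-01]), 'qvel': array([-4.38144902e-04,  1.05211411e-03, -1.73878315e-03, -4.90720046e-05,
        7.37560455e-04, -1.80316275e-04]), 'joint_torque': array([ 2.89533909e-04, -4.15832090e+01, -3.14606845e+01,  6.84461673e-02,
        3.31065827e-02, -1.58010880e-04]), 'ee_pos': array([0.15729261, 0.63008757, 0.20440504]), 'tcp_rot': array([-2.56167776e-04,  1.22095999e-01,  9.92517886e-01, -8.64042083e-04]), 'force': array([0.44370298, 0.62872122, 0.23389276]), 'moment': array([-0.01009626, -0.0368342 ,  0.02701205]), 'finger_gap': 1.0005969525979599}
top [[-0.022 -0.993  0.112  0.451]
 [-1.     0.021 -0.01   0.052]
 [ 0.008 -0.113 -0.994  1.289]
 [ 0.     0.     0.     1.   ]]
rack 0.95 [ 0.595 -0.008  0.001]
lid1 0.86 [ 0.606 -0.297 -0.001]
lid1 0.7 [ 0.424 -0.31   0.005]
lid1 0.6 [0.326 0.163 0.002]
lid1 0.6 [ 0.433  0.436 -0.004]
lid1 0.53 [0.695 0.104 0.057]
board 0.9 [ 0.616  0.349 -0.003]
board 0.75 [ 0.842 -0.01  -0.004]
tray 0.89 [ 0.415 -0.024  0.001]
bell_top 0.61 [0.697 0.103 0.058]
dish 0.86 [ 0.68   0.206 -0.   ]
dish 0.4 [ 0.424 -0.312  0.005]
scene [[ 0.834  0.422 -0.356  0.892]
 [ 0.552 -0.615  0.563 -0.471]
 [ 0.018 -0.666 -0.746  0.762]
 [ 0.     0.     0.     1.   ]]
rack 0.62 [ 0.596 -0.011 -0.002]
lid1 0.9 [ 0.6   -0.298  0.002]
lid1 0.84 [ 0.43  -0.313 -0.006]
lid1 0.79 [ 0.43   0.28  -0.002]
lid1 0.66 [0.435 0.435 0.005]
lid1 0.56 [0.324 0.159 0.006]
board 0.94 [0.62  0.348 0.001]
board 0.93 [ 0.604 -0.007  0.066]
board 0.62 [ 0.845 -0.015  0.001]
bell_top 0.56 [0.697 0.097 0.057]
dish 0.66 [ 0.676  0.207 -0.001]
dish 0.6 [ 0.591 -0.003  0.067]
```

```bash
sleep 0.1; ls pics
```

```text
scene0.png
top0.png
```

View pics/top0.png

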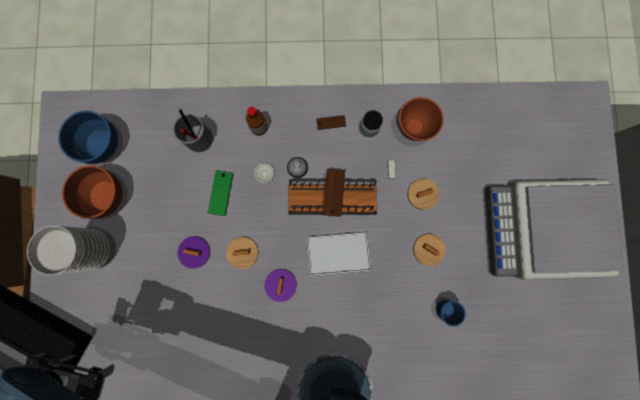

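View pics/scene0.png

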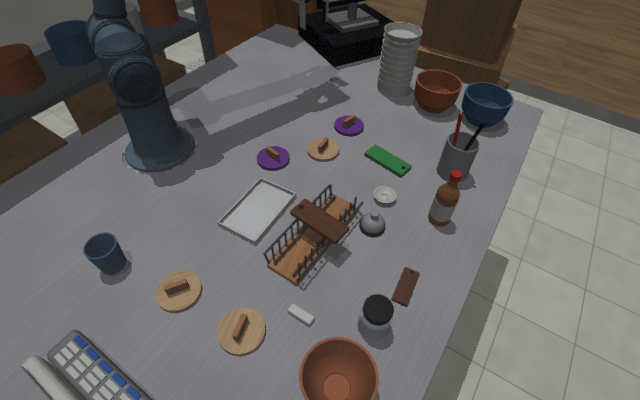

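The top view shows the wooden lids at px (430,248), (424,194) and (242,252), the purple ones at (194,251) and (280,285), and the dish at (264,173). The bell is at (297,167) and the tray at (338,253). The rack is at (332,197), with the dark board across it. The small brown bar at (331,122) and the green board are look-alikes. Next I'll go above the rack for a close look.

```bash
cat >> h.py <<'E'
def Rdown(psi,tilt=0.):  # tool y (jaw) axis at world yaw psi, z down, then tilted about tool y
    y=np.array([np.cos(psi),np.sin(psi),0]); z=np.array([0,0,-1.]); return np.column_stack([np.cross(y,z),y,z])@R.from_rotvec([0,tilt,0]).as_matrix()
def delta(pos,Rm,grasp=False):
    T=toolT(); pos=np.array(pos,float)
    if grasp: pos=pos+0.019*Rm[:,2]
    t=T[:3,:3].T@(pos-T[:3,3])*100; r=R.from_matrix(T[:3,:3].T@Rm).as_rotvec()
    print("tx %.2f ty %.2f tz %.2f rx %.3f ry %.3f rz %.3f"%(*t,*r),"rows",int(np.ceil(max(np.linalg.norm(t)/6.25,np.degrees(np.linalg.norm(r))/10.7))))
def log():
    import json; s=state(); open("log.jsonl","a").write(json.dumps([list(map(float,s[k])) for k in("q","ee_pos","tcp_rot")])+"\n")
E
python3 - <<'E'
from h import *
log(); print(cams.calibration("wrist"))
delta([.58,-.01,.33],Rdown(np.pi/2))
P=np.load("top0.npy").reshape(-1,3)
for c in [(.606,-.297),(.427,-.311),(.43,.28),(.68,.206)]:
    m=(np.hypot(P[:,0]-c[0],P[:,1]-c[1])<.07)
    a=P[m&(P[:,2]>.024)&(P[:,2]<.05)]; b=P[m&(P[:,2]>.005)]
    print(c,len(a),len(b),b.mean(0).round(3), a.mean(0).round(3) if len(a) else "", cv2.minAreaRect((a[:,:2]*1000).astype(np.float32)) if len(a)>3 else "")
E
```

```text
{'mtx': array([[316.69547977,   0.        , 315.41282444],
       [  0.        , 316.69547977, 203.19147777],
       [  0.        ,   0.        ,   1.        ]]), 'dist_coeffs': array([-0.06349624,  0.        ,  0.        ,  0.        ,  0.        ]), 'T_tool_cam': array([[-1.01696552e-04, -9.71644565e-01, -2.36446250e-01,
         6.83352905e-02],
       [ 9.99999777e-01,  5.72065267e-05, -6.65186868e-04,
         9.77765537e-04],
       [ 6.59851474e-04, -2.36446265e-01,  9.71644342e-01,
        -1.78420452e-01],
       [ 0.00000000e+00,  0.00000000e+00,  0.00000000e+00,
         1.00000000e+00]])}
tx -56.51 ty -51.91 tz -12.45 rx 0.000 ry 0.000 rz -0.245 rows 13
(0.606, -0.297) 66 795 [ 0.601 -0.298  0.013] [ 0.6   -0.297  0.036] ((600.5228881835938, -297.5989990234375), (11.886329650878906, 49.452735900878906), 16.732547760009766)
(0.427, -0.311) 73 839 [ 0.424 -0.309  0.013] [ 0.423 -0.308  0.036] ((423.0399169921875, -308.9215087890625), (50.09456253051758, 12.515969276428223), 57.616825103759766)
(0.43, 0.28) 64 834 [0.428 0.28  0.012] [0.428 0.28  0.036] ((427.9630126953125, 280.7266845703125), (11.555961608886719, 49.701107025146484), 4.435699462890625)
(0.68, 0.206) 0 318 [0.68  0.208 0.012]
```

>>> {"method": "apply_moves", "body": {"deltas": [{"tx": -15,"ty": -15,"tz": -12.5,"rz": -0.1},{"tx": -15,"ty": -15,"tz": -12.5,"rz": -0.1},{"tx": -15,"ty": -15,"tz": -12.5,"rz": -0.1},{"tx": -56.5,"ty": -51.9,"tz": -12.5,"rz": -0.245},{"tx": -56.5,"ty": -51.9,"tz": -12.5,"rz": -0.245},{"tx": -56.5,"ty": -51.9,"tz": -12.5,"rz": -0.245},{"tx": -56.5,"ty": -51.9,"tz": -12.5,"rz": -0.245},{"tx": -56.5,"ty": -51.9,"tz": -12.5,"rz": -0.245},{"tx": -56.5,"ty": -51.9,"tz": -12.5,"rz": -0.245},{"tx": -56.5,"ty": -51.9,"tz": -12.5,"rz": -0.245},{"tx": -56.5,"ty": -51.9,"tz": -12.5,"rz": -0.245},{"tx": -56.5,"ty": -51.9,"tz": -12.5,"rz": -0.245}]}}

```text
$.deltas[0]: bad value
```

>>> {"method": "apply_moves", "body": {"deltas": [{"tx": 0},{"tx": 0}]}}

```text
$.deltas[0]: bad value
```

```bash
python3 - <<'E'
from h import *
log(); print(state()["q"].round(3))
delta([.58,-.01,.33],Rdown(np.pi/2))
im,d,T=shot("wrist","w1.png"); P=cloud("wrist",d,T); np.save("w1.npy",P); P=P.reshape(-1,3)
near=(abs(P[:,0]-.6)<.12)&(abs(P[:,1]+.01)<.18)
for lo,hi in[(.078,.09),(.058,.078),(.006,.016)]:
    a=P[near&(P[:,2]>lo)&(P[:,2]<hi)]; print(lo,len(a),a.mean(0).round(4),cv2.minAreaRect((a[:,:2]*1000).astype(np.float32)))
E
```

```text
[ 1.152  0.245  1.558 -0.     1.339 -0.174]
tx -56.51 ty -51.91 tz -12.45 rx 0.000 ry 0.000 rz -0.245 rows 13
0.078 0 [nan nan nan] ((0.0, 0.0), (0.0, 0.0), 0.0)
0.058 0 [nan nan nan] ((0.0, 0.0), (0.0, 0.0), 0.0)
0.006 0 [nan nan nan] ((0.0, 0.0), (0.0, 0.0), 0.0)<stdin>:7: RuntimeWarning: Mean of empty slice.
  ret = um.true_divide(
```

View pics/w1.png

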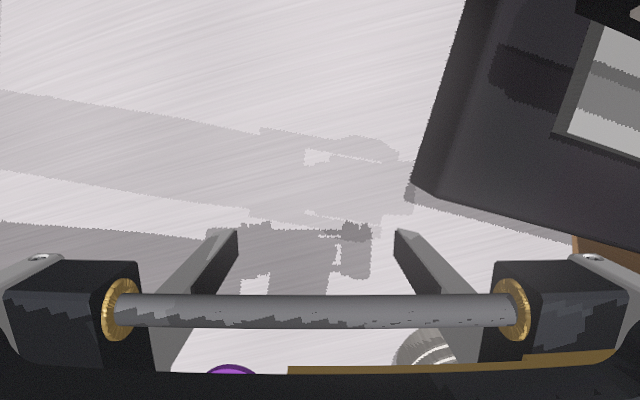

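The move call was refused because every row needs all its keys. The picture only shows bare counter. I'll repeat it with full rows.

>>> {"method": "apply_moves", "body": {"deltas": [{"rx": 0,"ry": 0,"rz": -0.1,"tx": -15,"ty": -15,"tz": -12.5,"jaw": 9.4},{"rx": 0,"ry": 0,"rz": -0.1,"tx": -15,"ty": -15,"tz": -12.5,"jaw": 9.4},{"rx": 0,"ry": 0,"rz": -0.1,"tx": -15,"ty": -15,"tz": -12.5,"jaw": 9.4},{"rx": 0,"ry": 0,"rz": -0.245,"tx": -56.5,"ty": -51.9,"tz": -12.5,"jaw": 9.4},{"rx": 0,"ry": 0,"rz": -0.245,"tx": -56.5,"ty": -51.9,"tz": -12.5,"jaw": 9.4},{"rx": 0,"ry": 0,"rz": -0.245,"tx": -56.5,"ty": -51.9,"tz": -12.5,"jaw": 9.4},{"rx": 0,"ry": 0,"rz": -0.245,"tx": -56.5,"ty": -51.9,"tz": -12.5,"jaw": 9.4},{"rx": 0,"ry": 0,"rz": -0.245,"tx": -56.5,"ty": -51.9,"tz": -12.5,"jaw": 9.4},{"rx": 0,"ry": 0,"rz": -0.245,"tx": -56.5,"ty": -51.9,"tz": -12.5,"jaw": 9.4},{"rx": 0,"ry": 0,"rz": -0.245,"tx": -56.5,"ty": -51.9,"tz": -12.5,"jaw": 9.4},{"rx": 0,"ry": 0,"rz": -0.245,"tx": -56.5,"ty": -51.9,"tz": -12.5,"jaw": 9.4},{"rx": 0,"ry": 0,"rz": -0.245,"tx": -56.5,"ty": -51.9,"tz": -12.5,"jaw": 9.4}]}}

```text
t: 2.25
ee_pos: [0.5561, 0.0247, 0.3287]
tcp_rot: [0.0, 0.0, 1.0, 0.0]
force: [-0.2, 0.5, 0.4]
finger_gap: 1.002
```

```bash
cat > look.py <<'E'
from h import *
log(); print(state()["q"].round(3),state()["t"])
delta([.58,-.01,.33],Rdown(np.pi/2))
E
python3 look.py
```

```text
[-0.159 -0.051  1.653  0.     1.539 -1.73 ] 2.25
tx -2.39 ty -3.47 tz -0.13 rx 0.000 ry 0.001 rz -0.000 rows 1
```

>>> {"method": "apply_moves", "body": {"deltas": [{"rx": 0,"ry": 0,"rz": 0,"tx": -2.0,"ty": -3.5,"tz": 0,"jaw": 9.4},{"rx": 0,"ry": 0,"rz": 0,"tx": -2.0,"ty": -3.5,"tz": 0,"jaw": 9.4}]}}

```text
t: 2.5
ee_pos: [0.5768, -0.0127, 0.3281]
tcp_rot: [-0.0, 0.002, 1.0, 0.0]
force: [-0.7, 0.3, 0.5]
finger_gap: 1.0
```

```bash
cat > look.py <<'E'
from h import *
log(); print(state()["q"].round(3),state()["t"])
im,d,T=shot("wrist","w2.png"); P=cloud("wrist",d,T); np.save("w2.npy",P); P=P.reshape(-1,3)
near=(abs(P[:,0]-.6)<.12)&(abs(P[:,1]+.01)<.18)
for lo,hi in[(.078,.09),(.058,.076),(.006,.016)]:
    a=P[near&(P[:,2]>lo)&(P[:,2]<hi)]; print(lo,len(a),a.mean(0).round(4),cv2.minAreaRect((a[:,:2]*1000).astype(np.float32)))
E
python3 look.py
```

```text
[-2.180e-01 -1.000e-03  1.605e+00  0.000e+00  1.538e+00 -1.785e+00] 2.5
0.078 3967 [ 0.6021 -0.008   0.0812] ((604.855712890625, -8.195865631103516), (55.90315628051758, 139.8740234375), 83.91156005859375)
0.058 236 [ 0.5941 -0.0088  0.0653] ((584.9363403320312, -6.3569183349609375), (243.23023986816406, 102.80282592773438), 88.50133514404297)
0.006 6394 [ 0.5956 -0.0078  0.0113] ((592.8062744140625, -21.968170166015625), (314.37481689453125, 223.25631713867188), 82.233154296875)
```

View pics/w2.png

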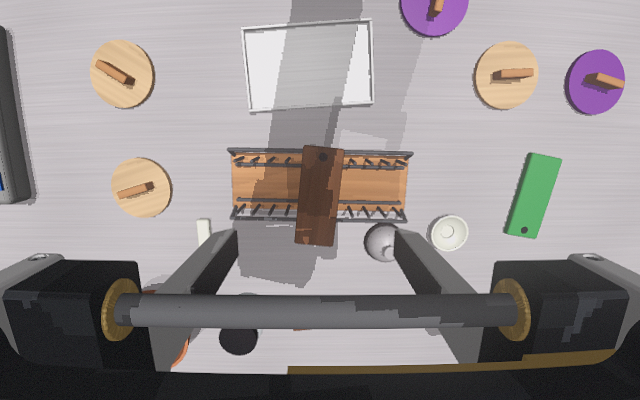

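The wrist view shows the board across the rack at px (320,195), the tray at (308,65) and wooden lids at (122,73), (140,187) and (506,75). The bell is at (385,242) and the dish at (449,233). The board rectangle measures 56 x 140 mm with its top at z 0.081, which matches its given size.

```bash
python3 - <<'E'
from h import *
delta([.605,-.0082,.13],Rdown(np.radians(83.9)),True)
delta([.605,-.0082,.075],Rdown(np.radians(83.9)),True)
P=np.load("w2.npy").reshape(-1,3)
# tray rim
m=(abs(P[:,0]-.415)<.1)&(abs(P[:,1]+.024)<.13)&(P[:,2]>.0125)&(P[:,2]<.02); a=P[m]; print("tray",cv2.minAreaRect((a[:,:2]*1000).astype(np.float32)))
m=(abs(P[:,0]-.697)<.05)&(abs(P[:,1]-.103)<.05)&(P[:,2]>.051)&(P[:,2]<.06);print("bell",m.sum(),P[m].mean(0).round(4))
# rack base
m=(abs(P[:,0]-.595)<.06)&(abs(P[:,1]+.01)<.16)&(P[:,2]>.008)&(P[:,2]<.015);a=P[m];print("rack",cv2.minAreaRect((a[:,:2]*1000).astype(np.float32)))
m=(abs(P[:,0]-.595)<.065)&(abs(P[:,1]+.01)<.16)&(P[:,2]>.038)&(P[:,2]<.046);a=P[m]
for c in (.595-.052,.595+.052):
    b=a[abs(a[:,0]-c)<.012]; print("bar",len(b),b[:,1].min(),b[:,1].max(),np.polyfit(b[:,1]+.01,b[:,0],1))
E
```

```text
tx -2.87 ty 0.29 tz 21.73 rx 0.001 ry -0.000 rz 0.104 rows 4
tx -2.87 ty 0.28 tz 27.23 rx 0.001 ry -0.000 rz 0.104 rows 5
tray ((419.6643981933594, -21.932106018066406), (120.63102722167969, 190.79519653320312), 3.3813412189483643)
bell 107 [0.6962 0.1001 0.0548]
rack ((595.75244140625, -7.068359375), (279.54901123046875, 90.38795471191406), 88.53369903564453)
bar 603 -0.14094137795699124 0.1310710430924019 [0.022456   0.54350052]
bar 541 -0.14452842916894254 0.12720277423045714 [0.02467505 0.64707333]
```

>>> {"method": "apply_moves", "body": {"deltas": [{"rx": 0,"ry": 0,"rz": 0.104,"tx": -2.9,"ty": 0.3,"tz": 21.7,"jaw": 9.4},{"rx": 0,"ry": 0,"rz": 0.104,"tx": -2.9,"ty": 0.3,"tz": 21.7,"jaw": 9.4},{"rx": 0,"ry": 0,"rz": 0.104,"tx": -2.9,"ty": 0.3,"tz": 21.7,"jaw": 9.4},{"rx": 0,"ry": 0,"rz": 0.104,"tx": -2.9,"ty": 0.3,"tz": 21.7,"jaw": 9.4},{"rx": 0,"ry": 0,"rz": 0.104,"tx": -2.9,"ty": 0.3,"tz": 25,"jaw": 9.4},{"rx": 0,"ry": 0,"rz": 0.104,"tx": -2.9,"ty": 0.3,"tz": 27.2,"jaw": 9.4},{"rx": 0,"ry": 0,"rz": 0.104,"tx": -2.9,"ty": 0.3,"tz": 27.2,"jaw": 9.4},{"rx": 0,"ry": 0,"rz": 0.104,"tx": -2.9,"ty": 0.3,"tz": 27.2,"jaw": 4.5},{"rx": 0,"ry": 0,"rz": 0.104,"tx": -2.9,"ty": 0.3,"tz": 27.2,"jaw": 4.5},{"rx": 0,"ry": 0,"rz": 0.104,"tx": -2.9,"ty": 0.3,"tz": 27.2,"jaw": 4.5},{"rx": 0,"ry": 0,"rz": 0.104,"tx": -2.9,"ty": 0.3,"tz": 27.2,"jaw": 4.5}], "grip_force": 20}}

```text
t: 3.92
ee_pos: [0.6055, -0.0081, 0.0568]
tcp_rot: [0.0, 0.053, 0.999, 0.0]
force: [-0.1, -0.4, -0.0]
finger_gap: 0.613
```

```bash
cat > q.py <<'E'
from h import *
log(); s=state(); print(s["q"].round(3),s["t"],s["ee_pos"].round(4),s["force"].round(1),s["finger_gap"]*94)
E
python3 q.py; python3 - <<'E'
from h import *
# board local: tray yaw 3.38 (x axis dir) -> board length along tray y at 93.4deg; board length dir = jaw+90 => jaw psi=3.4deg
p=np.radians(3.4)
delta([.605,-.008,.16],Rdown(np.radians(83.9)),True)
delta([.4197,-.022,.16],Rdown(p),True)
delta([.4197,-.022,.016],Rdown(p),True)
E
```

```text
[-2.010e-01  3.170e-01  1.764e+00  1.000e-03  1.060e+00 -1.666e+00] 3.925 [ 0.6055 -0.0081  0.0568] [-0.1 -0.4 -0. ] 57.634174931659544
tx 0.05 ty 0.01 tz -8.42 rx 0.001 ry 0.001 rz 0.000 rows 2
tx 18.32 ty -3.35 tz -8.43 rx 0.001 ry 0.000 rz 1.405 rows 8
tx 18.33 ty -3.36 tz 5.97 rx 0.001 ry 0.000 rz 1.405 rows 8
```

>>> {"method": "apply_moves", "body": {"deltas": [{"rx": 0,"ry": 0,"rz": 0,"tx": 0,"ty": 0,"tz": -6,"jaw": 4.5},{"rx": 0,"ry": 0,"rz": 0,"tx": 0,"ty": 0,"tz": -9,"jaw": 4.5},{"rx": 0,"ry": 0,"rz": 1.405,"tx": 18.3,"ty": -3.35,"tz": -8.5,"jaw": 4.5},{"rx": 0,"ry": 0,"rz": 1.405,"tx": 18.3,"ty": -3.35,"tz": -8.5,"jaw": 4.5},{"rx": 0,"ry": 0,"rz": 1.405,"tx": 18.3,"ty": -3.35,"tz": -8.5,"jaw": 4.5},{"rx": 0,"ry": 0,"rz": 1.405,"tx": 18.3,"ty": -3.35,"tz": -8.5,"jaw": 4.5},{"rx": 0,"ry": 0,"rz": 1.405,"tx": 18.3,"ty": -3.35,"tz": -8.5,"jaw": 4.5},{"rx": 0,"ry": 0,"rz": 1.405,"tx": 18.3,"ty": -3.35,"tz": -8.5,"jaw": 4.5},{"rx": 0,"ry": 0,"rz": 1.405,"tx": 18.3,"ty": -3.35,"tz": -8.5,"jaw": 4.5},{"rx": 0,"ry": 0,"rz": 1.405,"tx": 18.3,"ty": -3.35,"tz": -8.5,"jaw": 4.5},{"rx": 0,"ry": 0,"rz": 1.405,"tx": 18.3,"ty": -3.35,"tz": -8.5,"jaw": 4.5},{"rx": 0,"ry": 0,"rz": 1.405,"tx": 18.3,"ty": -3.35,"tz": -4,"jaw": 4.5}]}}

```text
t: 5.42
ee_pos: [0.4234, -0.0232, 0.0995]
tcp_rot: [0.004, 0.685, 0.728, 0.002]
force: [0.3, -0.1, -1.6]
finger_gap: 0.592
```

```bash
python3 q.py; python3 - <<'E'
from h import *
p=np.radians(3.4)
delta([.4197,-.022,.05],Rdown(p),True)
delta([.4197,-.022,.026],Rdown(p),True)
E
```

```text
[-3.240e-01 -1.860e-01  2.206e+00  1.000e-03  1.112e+00 -3.860e-01] 5.425 [ 0.4234 -0.0232  0.0995] [ 0.3 -0.1 -1.6] 55.68463216606875
tx 0.16 ty -0.42 tz 6.84 rx 0.009 ry 0.003 rz 0.002 rows 2
tx 0.17 ty -0.45 tz 9.24 rx 0.009 ry 0.003 rz 0.002 rows 2
```

>>> {"method": "apply_moves", "body": {"deltas": [{"rx": 0,"ry": 0,"rz": 0,"tx": 0.15,"ty": -0.4,"tz": 6,"jaw": 4.5},{"rx": 0,"ry": 0,"rz": 0,"tx": 0.15,"ty": -0.4,"tz": 9.2,"jaw": 4.5},{"rx": 0,"ry": 0,"rz": 0,"tx": 0.15,"ty": -0.4,"tz": 9.2,"jaw": 4.5},{"rx": 0,"ry": 0,"rz": 0,"tx": 0.15,"ty": -0.4,"tz": 9.2,"jaw": 7.2},{"rx": 0,"ry": 0,"rz": 0,"tx": 0.15,"ty": -0.4,"tz": 9.2,"jaw": 7.2},{"rx": 0,"ry": 0,"rz": 0,"tx": 0.15,"ty": -0.4,"tz": 9.2,"jaw": 7.2},{"rx": 0,"ry": 0,"rz": 0,"tx": 0.15,"ty": -0.4,"tz": 3,"jaw": 7.2},{"rx": 0,"ry": 0,"rz": 0,"tx": 0.15,"ty": -0.4,"tz": -3,"jaw": 7.2},{"rx": 0,"ry": 0,"rz": 0,"tx": 0.15,"ty": -0.4,"tz": -9,"jaw": 5},{"rx": 0,"ry": 0,"rz": 0,"tx": 0.15,"ty": -0.4,"tz": -14,"jaw": 5}]}}

```text
t: 6.68
ee_pos: [0.418, -0.0216, 0.2423]
tcp_rot: [0.006, 0.685, 0.729, 0.003]
force: [0.6, -1.0, 0.1]
finger_gap: 0.588
```

```bash
python3 q.py; python3 - <<'E'
from h import *
im,d,T=shot("wrist"); P=cloud("wrist",d,T).reshape(-1,3)
m=(abs(P[:,0]-.42)<.1)&(abs(P[:,1]+.022)<.13)&(P[:,2]>.0165)&(P[:,2]<.05); a=P[m];print(len(a),a[:,2].max(),np.median(a[:,2]),cv2.minAreaRect((a[:,:2]*1000).astype(np.float32)))
E
```

```text
[-3.240e-01 -3.790e-01  2.083e+00  1.000e-03  1.425e+00 -3.860e-01] 6.675 [ 0.418  -0.0216  0.2423] [ 0.6 -1.   0.1] 55.29721780391447
3756 0.02012132479231704 0.017438498548757148 ((420.2153015136719, -21.749038696289062), (118.61259460449219, 188.50003051757812), 3.3421030044555664)
```

The board lies flat in the tray with its top at 17.4 mm. Next I'll go over lid3 with the tool tilted.

```bash
python3 - <<'E'
from h import *
p=np.radians(4.4)
delta([.428,.28,.18],Rdown(p,-.7),True)
E
```

```text
tx 29.00 ty 2.38 tz 8.20 rx 0.016 ry -0.691 rz -0.022 rows 5
```

>>> {"method": "apply_moves", "body": {"deltas": [{"rx": 0,"ry": -0.7,"rz": -0.02,"tx": 29,"ty": 2.4,"tz": 0,"jaw": 5},{"rx": 0,"ry": -0.7,"rz": -0.02,"tx": 29,"ty": 2.4,"tz": 0,"jaw": 5},{"rx": 0,"ry": -0.7,"rz": -0.02,"tx": 29,"ty": 2.4,"tz": 0,"jaw": 5},{"rx": 0,"ry": -0.7,"rz": -0.02,"tx": 29,"ty": 2.4,"tz": 4,"jaw": 5},{"rx": 0,"ry": -0.7,"rz": -0.02,"tx": 29,"ty": 2.4,"tz": 4,"jaw": 5},{"rx": 0,"ry": -0.7,"rz": -0.02,"tx": 29,"ty": 2.4,"tz": 4,"jaw": 5},{"rx": 0,"ry": -0.7,"rz": -0.02,"tx": 29,"ty": 2.4,"tz": 4,"jaw": 5}]}}

```text
t: 7.6
ee_pos: [0.4282, 0.2682, 0.2074]
tcp_rot: [0.26, 0.638, 0.688, -0.23]
force: [0.3, 0.4, 0.3]
finger_gap: 0.534
```

```bash
python3 q.py; cat > kin.py <<'E'
import numpy as np, json
from scipy.spatial.transform import Rotation as R
from scipy.optimize import least_squares
def fk(q,p,sg=1):
    d1,a1,off,l2,a3,l3,l6=p
    Rz=lambda t:R.from_rotvec([0,0,t]).as_matrix(); Ry=lambda t:R.from_rotvec([0,t,0]).as_matrix()
    A=Rz(q[0]); x=A@[a1,off,d1]; A=A@Ry(q[1]); x=x+A@[0,0,l2]; A=A@Ry(q[2]); x=x+A@[a3,0,l3]
    A=A@Rz(sg*q[3])@Ry(q[4]); x=x+A@[0,0,l6]; A=A@Rz(q[5])
    return x,A
def data(): return [json.loads(l) for l in open("log.jsonl")]
def Rq(t): return R.from_quat([t[1],t[2],t[3],t[0]]).as_matrix()
if __name__=="__main__":
    D=data()
    for sg in(1,-1):
        f=lambda p:np.concatenate([fk(q,p,sg)[0]-np.array(e) for q,e,t in D]+[1e-3*(p-p0)])
        p0=np.array([.3,0,.11,.4,0,.4,.25]); s=least_squares(f,p0); print(sg,s.x.round(4),np.abs(s.fun).max())
        for q,e,t in D[-2:]:
            A=fk(q,s.x,sg)[1]; print((A.T@Rq(t)).round(2).tolist())
        np.save("kin%d.npy"%sg,s.x)
E
python3 kin.py
```

```text
[ 0.645  0.216  1.718 -0.591  1.618  0.667] 7.6 [0.4282 0.2682 0.2074] [0.3 0.4 0.3] 50.209771779096855
1 [0.2735 0.     0.1126 0.4198 0.0662 0.5688 0.28  ] 0.0001687992619021742
[[0.0, -1.0, -0.0], [1.0, 0.0, 0.0], [-0.0, -0.0, 1.0]]
[[0.0, -1.0, -0.0], [1.0, 0.0, 0.0], [-0.0, -0.0, 1.0]]
-1 [-0.0069  0.0343  0.0995  0.3765  0.1145  0.5321 -0.0908] 0.13324222445257167
[[-0.0, -1.0, -0.0], [1.0, -0.0, 0.0], [-0.0, -0.0, 1.0]]
[[-0.34, -0.76, -0.55], [0.62, 0.26, -0.74], [0.71, -0.59, 0.38]]
```

```bash
cat >> kin.py <<'E'
P=np.load("kin1.npy") if __name__!="__main__" else None
LO=np.array([-3.13,-1.02,.13,-.95,.21,-2.74]);HI=np.array([3.13,2.26,2.54,4.09,2.88,2.74])
C=np.array([[0,-1,0],[1,0,0],[0,0,1.]])
def ik(x,Rm,q0s=None):
    best=None
    for q0 in (q0s or [[.3,.2,1.7,0.,1.4,a] for a in(-1.6,0,1.6)]+[[.3,.2,1.7,.9,1.4,a] for a in(-1.6,0,1.6)]):
        def f(q):
            p,A=fk(q,P); return np.concatenate([(p-x)*5,R.from_matrix((A@C).T@Rm).as_rotvec()])
        s=least_squares(f,np.clip(q0,LO+.01,HI-.01),bounds=(LO,HI))
        m=min((s.x-LO).min(),(HI-s.x).min())
        if s.cost<1e-8 and (best is None or m>best[1]): best=(s.x,m)
    return best
E
cat > plan.py <<'E'
from h import *; import kin
RC=np.array([.5955,-.0071]); RY=np.radians(88.6)
def final(gap,thf,pf,gx,gz,z):   # tool pose, gap along rack y (m), pf 0 -> tool points +Y ; z lid centre height
    psi=RY-np.pi/2+pf; Rm=Rdown(psi,np.pi/2-thf); xf=Rdown(psi)[:,0]; y=np.array([np.cos(RY),np.sin(RY)])
    g=np.append(RC+gap*y,0)+(.005-gz)*xf+[0,0,z+gx]; return g,Rm
def grasp(xy,psi,thf,gx,gz,up=0):
    Rm=Rdown(psi,-thf); return np.append(xy,gz+up)+gx*Rdown(psi)[:,0],Rm
def tcp(gR): return gR[0]+.019*gR[1][:,2],gR[1]
LID={1:((.6005,-.2975),16.7),2:((.423,-.309),-32.4),3:((.428,.2807),4.4)}
E
python3 - <<'E'
from plan import *
for th in (35,45):
  t=np.radians(th)
  for pf in (0,np.pi):
    print(th,pf,"final margins",[(lambda b:b and round(b[1],2))(kin.ik(*tcp(final(g,t,pf,.012,.027,z)))) for g in(-.108,0,.084) for z in(.066,.15)])
  for k,(xy,a) in LID.items():
    print(" lid",k,[(lambda b:b and round(b[1],2))(kin.ik(*tcp(grasp(xy,np.radians(a)+f,t,.012,.027,u)))) for f in(0,np.pi) for u in (0,.1)])
E
```

```text
35 0 final margins [np.float64(0.99), np.float64(0.99), np.float64(0.86), np.float64(0.86), np.float64(0.79), np.float64(0.79)]
35 3.141592653589793 final margins [None, None, None, np.float64(0.01), np.float64(0.06), np.float64(0.07)]
 lid 1 [np.float64(0.11), np.float64(0.27), np.float64(0.71), np.float64(0.67)]
 lid 2 [np.float64(0.21), np.float64(0.27), np.float64(0.43), np.float64(0.34)]
 lid 3 [np.float64(0.42), np.float64(0.44), np.float64(0.15), None]
45 0 final margins [np.float64(0.94), np.float64(0.95), np.float64(0.83), np.float64(0.84), np.float64(0.77), np.float64(0.78)]
45 3.141592653589793 final margins [np.float64(0.05), None, np.float64(0.13), np.float64(0.05), np.float64(0.18), np.float64(0.12)]
 lid 1 [None, None, np.float64(0.71), np.float64(0.67)]
 lid 2 [np.float64(0.05), np.float64(0.11), np.float64(0.52), np.float64(0.41)]
 lid 3 [np.float64(0.32), np.float64(0.33), np.float64(0.33), np.float64(0.14)]
```

```bash
python3 - <<'E'
from plan import *
t=np.radians(40)
F=lambda g:[kin.ik(*tcp(final(g,t,0,.012,.027,z)))[0].round(2) for z in(.066,.17)]
print("F84",F(.084));print("F-108",F(-.108))
for k,f in((3,0),(1,np.pi),(2,np.pi),(1,0),(2,0)):
    xy,a=LID[k]; print(k,f,[(lambda b:b and b[0].round(2).tolist())(kin.ik(*tcp(grasp(xy,np.radians(a)+f,t,.012,.027,u)))) for u in(0,.12)])
xy,a=LID[3]
delta(*grasp(xy,np.radians(a),t,.012,.027,.05),True); delta(*grasp(xy,np.radians(a),t,.012,.027),True)
im,d,T=shot("top"); P=cloud("top",d,T).reshape(-1,3)
for c in [(.606,-.297),(.427,-.311),(.43,.28)]:
    m=(np.hypot(P[:,0]-c[0],P[:,1]-c[1])<.1); a=P[m&(P[:,2]>.03)&(P[:,2]<.042)]
    print(c,len(a),cv2.minAreaRect((a[:,:2]*1000).astype(np.float32)))
E
```

```text
F84 [array([-0.43,  0.47,  1.76,  0.8 ,  1.41, -0.74]), array([-0.43,  0.31,  1.75,  0.78,  1.54, -0.62])]
F-108 [array([-0.69,  0.6 ,  1.57,  0.65,  1.6 , -0.86]), array([-0.69,  0.45,  1.56,  0.66,  1.72, -0.77])]
3 0 [[0.65, 0.52, 1.73, -0.58, 1.36, 0.84], [0.65, 0.33, 1.73, -0.57, 1.52, 0.73]]
1 3.141592653589793 [[-0.76, 0.87, 1.18, 0.33, 1.72, 2.03], [-0.76, 0.72, 1.17, 0.34, 1.86, 2.08]]
2 3.141592653589793 [[-1.15, 0.43, 1.87, 0.58, 1.32, 2.26], [-1.15, 0.22, 1.87, 0.57, 1.51, 2.38]]
1 0 [None, [-0.43, 0.21, 1.87, -0.81, 0.73, -0.19]]
2 0 [[-0.5, 0.39, 1.93, -0.83, 1.06, 0.57], [-0.5, 0.17, 1.92, -0.75, 1.22, 0.4]]
tx 10.37 ty -0.14 tz 10.20 rx 0.015 ry 0.011 rz -0.007 rows 3
tx 13.63 ty -0.22 tz 13.99 rx 0.015 ry 0.011 rz -0.007 rows 4
(0.606, -0.297) 62 ((600.860107421875, -297.8282470703125), (11.952276229858398, 49.95343780517578), 16.223081588745117)
(0.427, -0.311) 67 ((423.3809814453125, -308.9765319824219), (49.70789337158203, 12.297201156616211), 57.01045227050781)
(0.43, 0.28) 64 ((427.998046875, 280.3553161621094), (11.541966438293457, 49.927249908447266), 4.432922840118408)
```

```bash
python3 - <<'E'
from plan import *
t=np.radians(40); a=4.4; xy=(.428,.2804)
delta(*grasp(xy,np.radians(a),t,.012,.032,.05),True); delta(*grasp(xy,np.radians(a),t,.012,.032),True)
E
```

```text
tx 10.12 ty -0.18 tz 9.86 rx 0.014 ry 0.010 rz -0.009 rows 3
tx 13.38 ty -0.26 tz 13.66 rx 0.014 ry 0.010 rz -0.009 rows 4
```

>>> {"method": "apply_moves", "body": {"deltas": [{"rx": 0.014,"ry": 0.01,"rz": -0.009,"tx": 10.1,"ty": -0.18,"tz": 9.9,"jaw": 3.5},{"rx": 0.014,"ry": 0.01,"rz": -0.009,"tx": 10.1,"ty": -0.18,"tz": 9.9,"jaw": 3.5},{"rx": 0.014,"ry": 0.01,"rz": -0.009,"tx": 10.1,"ty": -0.18,"tz": 9.9,"jaw": 3.5},{"rx": 0.014,"ry": 0.01,"rz": -0.009,"tx": 10.1,"ty": -0.18,"tz": 9.9,"jaw": 3.5},{"rx": 0.014,"ry": 0.01,"rz": -0.009,"tx": 11.8,"ty": -0.22,"tz": 11.8,"jaw": 3.5},{"rx": 0.014,"ry": 0.01,"rz": -0.009,"tx": 13.4,"ty": -0.26,"tz": 13.65,"jaw": 3.5},{"rx": 0.014,"ry": 0.01,"rz": -0.009,"tx": 13.4,"ty": -0.26,"tz": 13.65,"jaw": 3.5},{"rx": 0.014,"ry": 0.01,"rz": -0.009,"tx": 13.4,"ty": -0.26,"tz": 13.65,"jaw": 0.5},{"rx": 0.014,"ry": 0.01,"rz": -0.009,"tx": 13.4,"ty": -0.26,"tz": 13.65,"jaw": 0.5},{"rx": 0.014,"ry": 0.01,"rz": -0.009,"tx": 13.4,"ty": -0.26,"tz": 13.65,"jaw": 0.5},{"rx": 0.014,"ry": 0.01,"rz": -0.009,"tx": 13.4,"ty": -0.26,"tz": 13.65,"jaw": 0.5}], "grip_force": 35}}

```text
t: 9.02
ee_pos: [0.4288, 0.2809, 0.0186]
tcp_rot: [0.252, 0.638, 0.69, -0.232]
force: [0.2, 1.3, 6.1]
finger_gap: 0.123
```

```bash
python3 q.py; python3 - <<'E'
from plan import *
t=np.radians(40); a=4.4; xy=(.428,.2804)
G=grasp(xy,np.radians(a),t,.012,.032)
# actual grasp in the lid frame
T=toolT(); g=T[:3,3]-.019*T[:3,2]; print("grasp err",(g-G[0])*1000, R.from_matrix(G[1].T@T[:3,:3]).as_rotvec())
delta(G[0]+[0,0,.14],G[1],True)
# transit: half-way and above gap
for z in(.2,.18): delta(*final(.084,t,0,.012,.032,z),True)
E
```

```text
[ 0.655  0.512  1.732 -0.584  1.365  0.839] 9.025 [0.4288 0.2809 0.0186] [0.2 1.3 6.1] 11.570453473056794
grasp err [0.7803864  0.72668871 1.17647594] [-2.09361018e-03 -8.52179818e-05  3.36947849e-04]
tx -8.98 ty -0.06 tz -10.59 rx 0.002 ry 0.000 rz -0.000 rows 3
tx -29.16 ty 15.14 tz 0.86 rx -0.008 ry 1.569 rz 0.113 rows 9
tx -27.88 ty 15.14 tz 2.39 rx -0.008 ry 1.569 rz 0.113 rows 9
```

>>> {"method": "apply_moves", "body": {"deltas": [{"rx": 0,"ry": 0,"rz": 0,"tx": -4,"ty": 0,"tz": -4.7,"jaw": 0.5},{"rx": 0,"ry": 0,"rz": 0,"tx": -9,"ty": 0,"tz": -10.6,"jaw": 0.5},{"rx": 0,"ry": 0,"rz": 0,"tx": -9,"ty": 0,"tz": -10.6,"jaw": 0.5},{"rx": -0.008,"ry": 1.569,"rz": 0.113,"tx": -29.2,"ty": 15.1,"tz": 0.9,"jaw": 0.5},{"rx": -0.008,"ry": 1.569,"rz": 0.113,"tx": -29.2,"ty": 15.1,"tz": 0.9,"jaw": 0.5},{"rx": -0.008,"ry": 1.569,"rz": 0.113,"tx": -29.2,"ty": 15.1,"tz": 0.9,"jaw": 0.5},{"rx": -0.008,"ry": 1.569,"rz": 0.113,"tx": -29.2,"ty": 15.1,"tz": 0.9,"jaw": 0.5},{"rx": -0.008,"ry": 1.569,"rz": 0.113,"tx": -29.2,"ty": 15.1,"tz": 0.9,"jaw": 0.5},{"rx": -0.008,"ry": 1.569,"rz": 0.113,"tx": -29.2,"ty": 15.1,"tz": 0.9,"jaw": 0.5},{"rx": -0.008,"ry": 1.569,"rz": 0.113,"tx": -29.2,"ty": 15.1,"tz": 0.9,"jaw": 0.5},{"rx": -0.008,"ry": 1.569,"rz": 0.113,"tx": -29.2,"ty": 15.1,"tz": 0.9,"jaw": 0.5},{"rx": -0.008,"ry": 1.569,"rz": 0.113,"tx": -29.2,"ty": 15.1,"tz": 0.9,"jaw": 0.5}]}}

```text
t: 10.52
ee_pos: [0.5955, 0.0627, 0.1963]
tcp_rot: [-0.298, 0.65, 0.63, 0.302]
force: [-1.1, 0.9, -1.7]
finger_gap: 0.124
```

```bash
python3 q.py; cat > chk.py <<'E'
from plan import *
import sys
n=sys.argv[1]; gap=float(sys.argv[2])
t=np.radians(40)
for z in(.2,.13,.072): delta(*final(gap,t,0,.012,.032,z),True)
yv=np.array([np.cos(RY),np.sin(RY)]); xv=np.array([yv[1],-yv[0]])
for c in ("scene",):
    im,d,T=shot(c,n+c+".png"); P=cloud(c,d,T).reshape(-1,3); L=np.column_stack([(P[:,:2]-RC)@xv,(P[:,:2]-RC)@yv,P[:,2]])
    np.save(n+c+".npy",L)
    T0=toolT(); g=T0[:3,3]-.019*T0[:3,2]; gl=np.append([(g[:2]-RC)@xv,(g[:2]-RC)@yv],g[2]); print("grasp in rack",gl.round(4))
    m=(abs(L[:,0]-gl[0])<.06)&(abs(L[:,1]-gl[1]-.03)<.035)&(abs(L[:,2]-gl[2]+.012)<.06); a=L[m]; print(len(a),a.min(0).round(3),a.max(0).round(3))
    # disc underside = max-y faces: fit plane to points near largest y
    if len(a)>50:
        b=a[a[:,1]>np.percentile(a[:,1],90)-.008]
        for _ in range(4):
            k=np.linalg.lstsq(np.c_[b[:,0],b[:,2],np.ones(len(b))],b[:,1],rcond=None)[0]; r=b[:,1]-np.c_[b[:,0],b[:,2],np.ones(len(b))]@k; b=b[abs(r)<.003]
        print("plane y=",k.round(4),len(b),b.min(0).round(3),b.max(0).round(3), "rms",r.std().round(4))
    cv2.imwrite("pics/"+n+"crop.png",cv2.resize(im[120:320,180:460,::-1],None,fx=2.5,fy=2.5))
E
python3 chk.py a .084
```

```text
[-0.438  0.273  1.738  0.78   1.579 -0.588] 10.525 [0.5955 0.0627 0.1963] [-1.1  0.9 -1.7] 11.633959326561696
tx 0.38 ty 0.16 tz -0.09 rx -0.002 ry -0.004 rz -0.007 rows 1
tx -5.00 ty 0.21 tz 4.38 rx -0.002 ry -0.004 rz -0.007 rows 2
tx -9.46 ty 0.24 tz 8.09 rx -0.002 ry -0.004 rz -0.007 rows 2
grasp in rack [-0.002   0.0551  0.2073]
444 [-0.046  0.051  0.151] [0.049 0.089 0.246]
plane y= [0.0205 0.0183 0.0745] 262 [-0.046  0.077  0.166] [0.049 0.082 0.246] rms 0.001
```

The disc face reads 1 mm from where it was predicted, with about 1° of tilt. I'll lower it.

>>> {"method": "apply_moves", "body": {"deltas": [{"rx": 0,"ry": 0,"rz": -0.007,"tx": 0.4,"ty": 0.16,"tz": -0.1,"jaw": 0.5},{"rx": 0,"ry": 0,"rz": -0.007,"tx": -2.3,"ty": 0.18,"tz": 2.15,"jaw": 0.5},{"rx": 0,"ry": 0,"rz": -0.007,"tx": -5.0,"ty": 0.2,"tz": 4.4,"jaw": 0.5},{"rx": 0,"ry": 0,"rz": -0.007,"tx": -5.0,"ty": 0.2,"tz": 4.4,"jaw": 0.5},{"rx": 0,"ry": 0,"rz": -0.007,"tx": -6.5,"ty": 0.22,"tz": 5.6,"jaw": 0.5},{"rx": 0,"ry": 0,"rz": -0.007,"tx": -8.0,"ty": 0.23,"tz": 6.9,"jaw": 0.5},{"rx": 0,"ry": 0,"rz": -0.007,"tx": -9.3,"ty": 0.24,"tz": 7.95,"jaw": 0.5},{"rx": 0,"ry": 0,"rz": -0.007,"tx": -9.3,"ty": 0.24,"tz": 7.95,"jaw": 0.5}]}}

```text
t: 11.58
ee_pos: [0.5956, 0.0647, 0.0712]
tcp_rot: [-0.299, 0.648, 0.631, 0.303]
force: [-0.6, 0.1, -1.1]
finger_gap: 0.127
```

```bash
python3 q.py; python3 - <<'E'
from plan import *
t=np.radians(40)
for z in(.067,): 
    f=final(.084,t,0,.012,.032,z);delta(*f,True)
# retreat: back along tool -z 
E
python3 chk.py b .084
```

```text
[-0.435  0.467  1.758  0.792  1.43  -0.741] 11.575 [0.5956 0.0647 0.0712] [-0.6  0.1 -1.1] 11.976472877436995
tx -0.36 ty 0.17 tz 0.26 rx -0.004 ry -0.007 rz -0.004 rows 1
tx 9.89 ty 0.09 tz -8.22 rx -0.004 ry -0.007 rz -0.004 rows 3
tx 4.50 ty 0.13 tz -3.75 rx -0.004 ry -0.007 rz -0.004 rows 1
tx 0.03 ty 0.16 tz -0.06 rx -0.004 ry -0.007 rz -0.004 rows 1
grasp in rack [-0.0009  0.057   0.0844]
631 [-0.051  0.052  0.012] [0.056 0.121 0.121]
plane y= [-0.0217 -0.261   0.1165] 56 [-0.036  0.084  0.014] [0.056 0.114 0.121] rms 0.0014
```

View pics/bcrop.png

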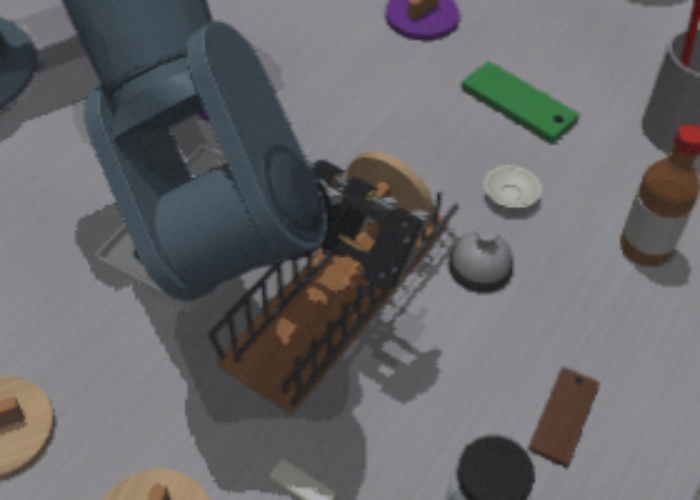

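The lid is in the gap, at about (390,185) in the crop, and the force is near zero. I'll lower 5 mm, release and back out.

>>> {"method": "apply_moves", "body": {"deltas": [{"rx": 0,"ry": 0,"rz": 0,"tx": -0.3,"ty": 0.1,"tz": 0.22,"jaw": 0.5},{"rx": 0,"ry": 0,"rz": 0,"tx": -0.36,"ty": 0.1,"tz": 0.26,"jaw": 0.5},{"rx": 0,"ry": 0,"rz": 0,"tx": -0.36,"ty": 0.1,"tz": 0.26,"jaw": 3},{"rx": 0,"ry": 0,"rz": 0,"tx": -0.36,"ty": 0.1,"tz": 0.26,"jaw": 3},{"rx": 0,"ry": 0,"rz": 0,"tx": -0.36,"ty": 0.1,"tz": 0.26,"jaw": 3},{"rx": 0,"ry": 0,"rz": 0,"tx": -0.36,"ty": 0.1,"tz": -2,"jaw": 3},{"rx": 0,"ry": 0,"rz": 0,"tx": -0.36,"ty": 0.1,"tz": -6,"jaw": 3},{"rx": 0,"ry": 0,"rz": 0,"tx": 3,"ty": 0.1,"tz": -12,"jaw": 3},{"rx": 0,"ry": 0,"rz": 0,"tx": 6,"ty": 0.1,"tz": -17,"jaw": 3}]}}

```text
t: 12.75
ee_pos: [0.5955, -0.0294, 0.2275]
tcp_rot: [-0.298, 0.648, 0.631, 0.303]
force: [0.9, -0.1, -0.0]
finger_gap: 0.322
```

```bash
python3 q.py; cat > lids.py <<'E'
from plan import *
from bench import state
im,d,T=shot("top"); P=cloud("top",d,T).reshape(-1,3); out={}
for k,c in ((1,(.606,-.297)),(2,(.427,-.311))):
    m=(np.hypot(P[:,0]-c[0],P[:,1]-c[1])<.12); a=P[m&(P[:,2]>.03)&(P[:,2]<.042)]
    if len(a)>30: print(k,len(a),cv2.minAreaRect((a[:,:2]*1000).astype(np.float32)))
yv=np.array([np.cos(RY),np.sin(RY)]); xv=np.array([yv[1],-yv[0]])
L=np.column_stack([(P[:,:2]-RC)@xv,(P[:,:2]-RC)@yv,P[:,2]]); m=(abs(L[:,0])<.06)&(abs(L[:,1])<.15)&(L[:,2]>.085)&(L[:,2]<.13)
a=L[m]; print("above rack",len(a)); 
for lo in np.arange(-.15,.15,.024):
    b=a[(a[:,1]>=lo)&(a[:,1]<lo+.024)]
    if len(b): print(round(lo,3),len(b),b.mean(0).round(3),b.max(0).round(3),b.min(0).round(3))
E
python3 lids.py
```

```text
[-0.57   0.299  1.644  0.726  1.713 -0.633] 12.75 [ 0.5955 -0.0294  0.2275] [ 0.9 -0.1 -0. ] 30.22673026459427
above rack 150
0.042 19 [-0.001  0.056  0.088] [0.004 0.063 0.091] [-0.006  0.048  0.085]
0.066 131 [-0.003  0.077  0.105] [0.043 0.084 0.118] [-0.048  0.066  0.085]
```

```bash
python3 - <<'E'
from plan import *
delta([.58,-.2,.33],Rdown(np.radians(-80)))
E
```

```text
tx -3.60 ty -1.39 tz -18.86 rx -0.588 ry -0.735 rz 1.281 rows 9
```

>>> {"method": "apply_moves", "body": {"deltas": [{"rx": -0.588,"ry": -0.735,"rz": 1.281,"tx": -3.6,"ty": -1.4,"tz": -18.9,"jaw": 3},{"rx": -0.588,"ry": -0.735,"rz": 1.281,"tx": -3.6,"ty": -1.4,"tz": -18.9,"jaw": 3},{"rx": -0.588,"ry": -0.735,"rz": 1.281,"tx": -3.6,"ty": -1.4,"tz": -18.9,"jaw": 3},{"rx": -0.588,"ry": -0.735,"rz": 1.281,"tx": -3.6,"ty": -1.4,"tz": -18.9,"jaw": 3},{"rx": -0.588,"ry": -0.735,"rz": 1.281,"tx": -3.6,"ty": -1.4,"tz": -18.9,"jaw": 3},{"rx": -0.588,"ry": -0.735,"rz": 1.281,"tx": -3.6,"ty": -1.4,"tz": -18.9,"jaw": 3},{"rx": -0.588,"ry": -0.735,"rz": 1.281,"tx": -3.6,"ty": -1.4,"tz": -18.9,"jaw": 3},{"rx": -0.588,"ry": -0.735,"rz": 1.281,"tx": -3.6,"ty": -1.4,"tz": -18.9,"jaw": 3},{"rx": -0.588,"ry": -0.735,"rz": 1.281,"tx": -3.6,"ty": -1.4,"tz": -18.9,"jaw": 3},{"rx": -0.588,"ry": -0.735,"rz": 1.281,"tx": -3.6,"ty": -1.4,"tz": -18.9,"jaw": 3}]}}

```text
t: 14.05
ee_pos: [0.58, -0.2002, 0.3312]
tcp_rot: [0.0, 0.996, 0.088, 0.0]
force: [0.2, 0.9, -0.2]
finger_gap: 0.319
```

```bash
python3 q.py; cat > wl.py <<'E'
from plan import *
import sys
im,d,T=shot("wrist",sys.argv[1]+".png"); P=cloud("wrist",d,T).reshape(-1,3)
for k,c in ((1,(.606,-.297)),(2,(.427,-.311))):
    m=(np.hypot(P[:,0]-c[0],P[:,1]-c[1])<.085); a=P[m&(P[:,2]>.031)&(P[:,2]<.042)]
    if len(a)>30: print(k,len(a),cv2.minAreaRect((a[:,:2]*1000).astype(np.float32)))
t=np.radians(40)
delta(*grasp((.6008,-.2978),np.radians(16.4-180),t,.012,.032,.1),True)
E
python3 wl.py w3; python3 lids.py
```

```text
[-0.517  0.086  1.51   0.     1.544  0.878] 14.05 [ 0.58   -0.2002  0.3312] [ 0.2  0.9 -0.2] 29.97534246132186
1 262 ((602.75048828125, -298.2655334472656), (12.239640235900879, 49.20521926879883), 16.478296279907227)
tx 0.36 ty 9.91 tz 21.35 rx 0.508 ry -0.569 rz 1.396 rows 9
above rack 148
0.042 19 [-0.001  0.055  0.088] [0.003 0.063 0.091] [-0.006  0.048  0.086]
0.066 129 [-0.002  0.077  0.105] [0.043 0.084 0.12 ] [-0.048  0.066  0.085]
```

>>> {"method": "apply_moves", "body": {"deltas": [{"rx": 0.508,"ry": -0.569,"rz": 1.396,"tx": 0.4,"ty": 9.9,"tz": 16,"jaw": 3.5},{"rx": 0.508,"ry": -0.569,"rz": 1.396,"tx": 0.4,"ty": 9.9,"tz": 16,"jaw": 3.5},{"rx": 0.508,"ry": -0.569,"rz": 1.396,"tx": 0.4,"ty": 9.9,"tz": 16,"jaw": 3.5},{"rx": 0.508,"ry": -0.569,"rz": 1.396,"tx": 0.4,"ty": 9.9,"tz": 16,"jaw": 3.5},{"rx": 0.508,"ry": -0.569,"rz": 1.396,"tx": 0.4,"ty": 9.9,"tz": 16,"jaw": 3.5},{"rx": 0.508,"ry": -0.569,"rz": 1.396,"tx": 0.4,"ty": 9.9,"tz": 21.3,"jaw": 3.5},{"rx": 0.508,"ry": -0.569,"rz": 1.396,"tx": 0.4,"ty": 9.9,"tz": 21.3,"jaw": 3.5},{"rx": 0.508,"ry": -0.569,"rz": 1.396,"tx": 0.4,"ty": 9.9,"tz": 21.3,"jaw": 3.5},{"rx": 0.508,"ry": -0.569,"rz": 1.396,"tx": 0.4,"ty": 9.9,"tz": 21.3,"jaw": 3.5},{"rx": 0.508,"ry": -0.569,"rz": 1.396,"tx": 0.4,"ty": 9.9,"tz": 21.3,"jaw": 3.5},{"rx": 0.508,"ry": -0.569,"rz": 1.396,"tx": 0.4,"ty": 9.9,"tz": 21.3,"jaw": 3.5}]}}

```text
t: 15.52
ee_pos: [0.6008, -0.2981, 0.1181]
tcp_rot: [-0.205, 0.753, -0.563, -0.274]
force: [0.8, 1.0, -0.1]
finger_gap: 0.375
```

```bash
python3 q.py; python3 - <<'E'
from plan import *
t=np.radians(40)
im,d,T=shot("wrist"); P=cloud("wrist",d,T).reshape(-1,3)
m=(np.hypot(P[:,0]-.602,P[:,1]+.298)<.08)
a=P[m&(P[:,2]>.031)&(P[:,2]<.042)]; print(len(a),len(a)>9 and cv2.minAreaRect((a[:,:2]*1000).astype(np.float32)))
for u in(.1,.0):delta(*grasp((.602,-.298),np.radians(16.4-180),t,.012,.032,u),True)
E
```

```text
[-0.766  0.736  1.175  0.338  1.845  2.077] 15.525 [ 0.6008 -0.2981  0.1181] [ 0.8  1.  -0.1] 35.21848082183317
825 ((602.7546997070312, -299.0965881347656), (11.99180793762207, 50.141902923583984), 16.027801513671875)
tx 0.07 ty -0.09 tz 0.04 rx -0.001 ry -0.000 rz 0.001 rows 1
tx 6.50 ty -0.08 tz 7.70 rx -0.001 ry -0.000 rz 0.001 rows 2
```

>>> {"method": "apply_moves", "body": {"deltas": [{"rx": 0,"ry": 0,"rz": 0,"tx": 2.2,"ty": -0.12,"tz": 2.6,"jaw": 3.5},{"rx": 0,"ry": 0,"rz": 0,"tx": 4.6,"ty": -0.12,"tz": 5.4,"jaw": 3.5},{"rx": 0,"ry": 0,"rz": 0,"tx": 6.55,"ty": -0.12,"tz": 7.7,"jaw": 3.5},{"rx": 0,"ry": 0,"rz": 0,"tx": 6.55,"ty": -0.12,"tz": 7.7,"jaw": 3.5},{"rx": 0,"ry": 0,"rz": 0,"tx": 6.55,"ty": -0.12,"tz": 7.7,"jaw": 0.5},{"rx": 0,"ry": 0,"rz": 0,"tx": 6.55,"ty": -0.12,"tz": 7.7,"jaw": 0.5},{"rx": 0,"ry": 0,"rz": 0,"tx": 6.55,"ty": -0.12,"tz": 7.7,"jaw": 0.5},{"rx": 0,"ry": 0,"rz": 0,"tx": 6.55,"ty": -0.12,"tz": 7.7,"jaw": 0.5},{"rx": 0,"ry": 0,"rz": 0,"tx": 2.3,"ty": -0.12,"tz": 2.6,"jaw": 0.5},{"rx": 0,"ry": 0,"rz": 0,"tx": -2,"ty": 0,"tz": -2.4,"jaw": 0.5},{"rx": 0,"ry": 0,"rz": 0,"tx": -6,"ty": 0,"tz": -7,"jaw": 0.5}]}}

```text
t: 16.95
ee_pos: [0.6004, -0.2969, 0.206]
tcp_rot: [-0.205, 0.752, -0.563, -0.274]
force: [0.3, -0.3, -0.8]
finger_gap: 0.129
```

```bash
python3 q.py; python3 - <<'E'
from plan import *
t=np.radians(40)
g=np.array([.57,-.2,.3])
delta(g,Rdown(np.radians(-85),.2),True)
delta(*final(-.012,t,0,.011,.032,.2),True)
for th in(15,20,25):
  b=kin.ik(*tcp(grasp((.423,-.309),np.radians(-32.8),np.radians(th),.012,.032,0)));print(b)
E
```

```text
[-0.766  0.649  1.14   0.352  1.96   2.122] 16.95 [ 0.6004 -0.2969  0.206 ] [ 0.3 -0.3 -0.8] 12.082388043499737
tx -12.56 ty -0.19 tz 0.70 rx -0.348 ry 0.749 rz -1.369 rows 9
tx -19.16 ty -6.96 tz 17.01 rx 0.254 ry 0.321 rz -2.893 rows 16
(array([-0.69515838,  0.24134129,  1.97960641, -0.33010012,  0.91486871,
        0.07903486]), np.float64(0.5603935926491148))
(array([-0.6531433 ,  0.25944052,  1.97360913, -0.44001672,  0.92785907,
        0.18928249]), np.float64(0.5099832778227347))
(array([-0.61253625,  0.28269809,  1.96542126, -0.54558159,  0.95061409,
        0.29496441]), np.float64(0.40441841357885244))
```

>>> {"method": "apply_moves", "body": {"deltas": [{"rx": -0.348,"ry": 0.749,"rz": -1.369,"tx": -12.5,"ty": -0.2,"tz": 0.7,"jaw": 0.5},{"rx": -0.348,"ry": 0.749,"rz": -1.369,"tx": -12.5,"ty": -0.2,"tz": 0.7,"jaw": 0.5},{"rx": -0.348,"ry": 0.749,"rz": -1.369,"tx": -12.5,"ty": -0.2,"tz": 0.7,"jaw": 0.5},{"rx": -0.348,"ry": 0.749,"rz": -1.369,"tx": -12.5,"ty": -0.2,"tz": 0.7,"jaw": 0.5},{"rx": -0.348,"ry": 0.749,"rz": -1.369,"tx": -12.5,"ty": -0.2,"tz": 0.7,"jaw": 0.5},{"rx": -0.348,"ry": 0.749,"rz": -1.369,"tx": -12.5,"ty": -0.2,"tz": 0.7,"jaw": 0.5},{"rx": -0.348,"ry": 0.749,"rz": -1.369,"tx": -12.5,"ty": -0.2,"tz": 0.7,"jaw": 0.5},{"rx": -0.348,"ry": 0.749,"rz": -1.369,"tx": -12.5,"ty": -0.2,"tz": 0.7,"jaw": 0.5},{"rx": -0.348,"ry": 0.749,"rz": -1.369,"tx": -12.5,"ty": -0.2,"tz": 0.7,"jaw": 0.5},{"rx": -0.348,"ry": 0.749,"rz": -1.369,"tx": -12.5,"ty": -0.2,"tz": 0.7,"jaw": 0.5}]}}

```text
t: 18.2
ee_pos: [0.5731, -0.1996, 0.2806]
tcp_rot: [-0.005, 0.994, 0.043, 0.099]
force: [0.3, -0.1, -1.3]
finger_gap: 0.124
```

```bash
python3 q.py; python3 - <<'E'
from plan import *
delta(*final(-.012,np.radians(40),0,.011,.032,.2),True)
E
```

```text
[-0.58  -0.025  1.723  0.128  1.288  0.878] 18.2 [ 0.5731 -0.1996  0.2806] [ 0.3 -0.1 -1.3] 11.663274241439495
tx 1.93 ty -16.55 tz 8.75 rx 0.757 ry 0.547 rz -1.276 rows 9
```

>>> {"method": "apply_moves", "body": {"deltas": [{"rx": 0.757,"ry": 0.547,"rz": -1.276,"tx": 1.9,"ty": -16.5,"tz": 1,"jaw": 0.5},{"rx": 0.757,"ry": 0.547,"rz": -1.276,"tx": 1.9,"ty": -16.5,"tz": 1,"jaw": 0.5},{"rx": 0.757,"ry": 0.547,"rz": -1.276,"tx": 1.9,"ty": -16.5,"tz": 1,"jaw": 0.5},{"rx": 0.757,"ry": 0.547,"rz": -1.276,"tx": 1.9,"ty": -16.5,"tz": 1,"jaw": 0.5},{"rx": 0.757,"ry": 0.547,"rz": -1.276,"tx": 1.9,"ty": -16.5,"tz": 1,"jaw": 0.5},{"rx": 0.757,"ry": 0.547,"rz": -1.276,"tx": 1.9,"ty": -16.5,"tz": 1,"jaw": 0.5},{"rx": 0.757,"ry": 0.547,"rz": -1.276,"tx": 1.9,"ty": -16.5,"tz": 1,"jaw": 0.5},{"rx": 0.757,"ry": 0.547,"rz": -1.276,"tx": 1.9,"ty": -16.5,"tz": 1,"jaw": 0.5},{"rx": 0.757,"ry": 0.547,"rz": -1.276,"tx": 1.9,"ty": -16.5,"tz": 5,"jaw": 0.5},{"rx": 0.757,"ry": 0.547,"rz": -1.276,"tx": 1.9,"ty": -16.5,"tz": 8.7,"jaw": 0.5},{"rx": 0.757,"ry": 0.547,"rz": -1.276,"tx": 1.9,"ty": -16.5,"tz": 8.7,"jaw": 0.5}]}}

```text
t: 19.58
ee_pos: [0.5934, -0.0315, 0.1961]
tcp_rot: [-0.298, 0.649, 0.631, 0.301]
force: [0.4, 0.4, -2.5]
finger_gap: 0.124
```

```bash
python3 q.py; python3 chk.py c -.012
```

```text
[-0.573  0.335  1.661  0.716  1.676 -0.668] 19.575 [ 0.5934 -0.0315  0.1961] [ 0.4  0.4 -2.5] 11.626677259888703
tx 0.28 ty 0.15 tz -0.24 rx -0.005 ry -0.003 rz -0.006 rows 1
tx -5.09 ty 0.20 tz 4.24 rx -0.005 ry -0.003 rz -0.006 rows 2
tx -9.55 ty 0.24 tz 7.96 rx -0.005 ry -0.003 rz -0.006 rows 2
grasp in rack [-0.0005 -0.0394  0.2107]
719 [-0.05  -0.043  0.159] [ 0.049 -0.006  0.248]
plane y= [ 0.0094  0.0173 -0.0209] 500 [-0.05  -0.019  0.159] [ 0.049 -0.014  0.248] rms 0.001
```

>>> {"method": "apply_moves", "body": {"deltas": [{"rx": -0.005,"ry": 0,"rz": -0.006,"tx": 0.3,"ty": 0.15,"tz": -0.24,"jaw": 0.5},{"rx": -0.005,"ry": 0,"rz": -0.006,"tx": -2.4,"ty": 0.18,"tz": 2.0,"jaw": 0.5},{"rx": -0.005,"ry": 0,"rz": -0.006,"tx": -5.1,"ty": 0.2,"tz": 4.25,"jaw": 0.5},{"rx": -0.005,"ry": 0,"rz": -0.006,"tx": -5.1,"ty": 0.2,"tz": 4.25,"jaw": 0.5},{"rx": -0.005,"ry": 0,"rz": -0.006,"tx": -6.5,"ty": 0.22,"tz": 5.4,"jaw": 0.5},{"rx": -0.005,"ry": 0,"rz": -0.006,"tx": -8.0,"ty": 0.23,"tz": 6.65,"jaw": 0.5},{"rx": -0.005,"ry": 0,"rz": -0.006,"tx": -9.4,"ty": 0.24,"tz": 7.85,"jaw": 0.5},{"rx": -0.005,"ry": 0,"rz": -0.006,"tx": -9.4,"ty": 0.24,"tz": 7.85,"jaw": 0.5}]}}

```text
t: 20.62
ee_pos: [0.5952, -0.0314, 0.0741]
tcp_rot: [-0.296, 0.648, 0.633, 0.304]
force: [-0.2, -0.2, -1.8]
finger_gap: 0.122
```

```bash
python3 q.py; python3 - <<'E'
from plan import *
delta(*final(-.012,np.radians(40),0,.011,.032,.067),True)
E
```

```text
[-0.573  0.513  1.681  0.716  1.522 -0.805] 20.625 [ 0.5952 -0.0314  0.0741] [-0.2 -0.2 -1.8] 11.513272592387588
tx -0.65 ty -0.03 tz 0.52 rx 0.001 ry -0.003 rz 0.001 rows 1
```

>>> {"method": "apply_moves", "body": {"deltas": [{"rx": 0,"ry": 0,"rz": 0,"tx": -0.4,"ty": 0,"tz": 0.3,"jaw": 0.5},{"rx": 0,"ry": 0,"rz": 0,"tx": -0.65,"ty": 0,"tz": 0.5,"jaw": 0.5},{"rx": 0,"ry": 0,"rz": 0,"tx": -0.65,"ty": 0,"tz": 0.5,"jaw": 3},{"rx": 0,"ry": 0,"rz": 0,"tx": -0.65,"ty": 0,"tz": 0.5,"jaw": 3},{"rx": 0,"ry": 0,"rz": 0,"tx": -0.65,"ty": 0,"tz": 0.5,"jaw": 3},{"rx": 0,"ry": 0,"rz": 0,"tx": -0.65,"ty": 0,"tz": -2,"jaw": 3},{"rx": 0,"ry": 0,"rz": 0,"tx": -0.65,"ty": 0,"tz": -6,"jaw": 3},{"rx": 0,"ry": 0,"rz": 0,"tx": 3,"ty": 0,"tz": -12,"jaw": 3},{"rx": 0,"ry": 0,"rz": 0,"tx": 7,"ty": 0,"tz": -17,"jaw": 3}]}}

```text
t: 21.75
ee_pos: [0.5927, -0.1174, 0.2305]
tcp_rot: [-0.295, 0.649, 0.632, 0.304]
force: [0.6, -0.1, -0.6]
finger_gap: 0.317
```

```bash
python3 q.py; python3 lids.py; python3 - <<'E'
from plan import *
for th in(30,):
  b=kin.ik(*tcp(grasp((.423,-.309),np.radians(-32.8),np.radians(th),.012,.032,0.15)));print(b)
  delta(*grasp((.423,-.309),np.radians(-32.8),np.radians(th),.012,.032,0.15),True)
E
```

```text
[-0.683  0.371  1.545  0.674  1.796 -0.701] 21.75 [ 0.5927 -0.1174  0.2305] [ 0.6 -0.1 -0.6] 29.77229578465683
above rack 310
-0.054 20 [-0.002 -0.038  0.089] [ 0.004 -0.032  0.094] [-0.008 -0.044  0.086]
-0.03 141 [-0.004 -0.017  0.104] [ 0.043 -0.011  0.118] [-0.047 -0.03   0.086]
0.042 22 [-0.001  0.056  0.089] [0.003 0.063 0.093] [-0.006  0.048  0.086]
0.066 127 [-0.003  0.077  0.105] [0.043 0.084 0.117] [-0.048  0.066  0.085]
(array([-0.57375899,  0.06150536,  1.91324623, -0.56081555,  1.22282435,
        0.20949428]), np.float64(0.3891844503983679))
tx -17.83 ty -16.77 tz -9.92 rx -0.086 ry -1.358 rz 0.586 rows 8
```

>>> {"method": "apply_moves", "body": {"deltas": [{"rx": -0.086,"ry": -1.358,"rz": 0.586,"tx": -17.8,"ty": -16.8,"tz": -9.9,"jaw": 3.5},{"rx": -0.086,"ry": -1.358,"rz": 0.586,"tx": -17.8,"ty": -16.8,"tz": -9.9,"jaw": 3.5},{"rx": -0.086,"ry": -1.358,"rz": 0.586,"tx": -17.8,"ty": -16.8,"tz": -9.9,"jaw": 3.5},{"rx": -0.086,"ry": -1.358,"rz": 0.586,"tx": -17.8,"ty": -16.8,"tz": -9.9,"jaw": 3.5},{"rx": -0.086,"ry": -1.358,"rz": 0.586,"tx": -17.8,"ty": -16.8,"tz": -9.9,"jaw": 3.5},{"rx": -0.086,"ry": -1.358,"rz": 0.586,"tx": -17.8,"ty": -16.8,"tz": -9.9,"jaw": 3.5},{"rx": -0.086,"ry": -1.358,"rz": 0.586,"tx": -17.8,"ty": -16.8,"tz": -9.9,"jaw": 3.5},{"rx": -0.086,"ry": -1.358,"rz": 0.586,"tx": -17.8,"ty": -16.8,"tz": -9.9,"jaw": 3.5},{"rx": -0.086,"ry": -1.358,"rz": 0.586,"tx": -17.8,"ty": -16.8,"tz": -9.9,"jaw": 3.5},{"rx": -0.086,"ry": -1.358,"rz": 0.586,"tx": -17.8,"ty": -16.8,"tz": -9.9,"jaw": 3.5}]}}

```text
t: 23.05
ee_pos: [0.4242, -0.3075, 0.1666]
tcp_rot: [0.124, 0.848, 0.462, -0.226]
force: [0.3, 0.2, 1.0]
finger_gap: 0.368
```

```bash
python3 q.py; python3 - <<'E'
from plan import *
im,d,T=shot("wrist","w4.png"); P=cloud("wrist",d,T).reshape(-1,3)
m=(np.hypot(P[:,0]-.423,P[:,1]+.309)<.1)
a=P[m&(P[:,2]>.031)&(P[:,2]<.042)]; print(len(a),a.mean(0).round(4),cv2.minAreaRect((a[:,:2]*1000).astype(np.float32)))
for u in(.15,.05,.0):delta(*grasp((.423,-.309),np.radians(-32.8),np.radians(30),.012,.032,u),True)
E
```

```text
[-0.576  0.06   1.913 -0.559  1.223  0.207] 23.05 [ 0.4242 -0.3075  0.1666] [0.3 0.2 1. ] 34.62548241253513
666 [ 0.4264 -0.3062  0.0349] ((425.4413146972656, -308.11798095703125), (50.531089782714844, 11.595406532287598), 56.64516067504883)
tx 0.13 ty -0.03 tz 0.06 rx 0.000 ry -0.001 rz -0.001 rows 1
tx 5.12 ty -0.04 tz 8.72 rx 0.000 ry -0.001 rz -0.001 rows 2
tx 7.61 ty -0.04 tz 13.06 rx 0.000 ry -0.001 rz -0.001 rows 3
```

>>> {"method": "apply_moves", "body": {"deltas": [{"rx": 0,"ry": 0,"rz": 0,"tx": 2.6,"ty": 0.05,"tz": 4.3,"jaw": 3.5},{"rx": 0,"ry": 0,"rz": 0,"tx": 5.2,"ty": 0.05,"tz": 8.65,"jaw": 3.5},{"rx": 0,"ry": 0,"rz": 0,"tx": 6.5,"ty": 0.05,"tz": 10.9,"jaw": 3.5},{"rx": 0,"ry": 0,"rz": 0,"tx": 7.7,"ty": 0.05,"tz": 13.0,"jaw": 3.5},{"rx": 0,"ry": 0,"rz": 0,"tx": 7.7,"ty": 0.05,"tz": 13.0,"jaw": 3.5},{"rx": 0,"ry": 0,"rz": 0,"tx": 7.7,"ty": 0.05,"tz": 13.0,"jaw": 0.5},{"rx": 0,"ry": 0,"rz": 0,"tx": 7.7,"ty": 0.05,"tz": 13.0,"jaw": 0.5},{"rx": 0,"ry": 0,"rz": 0,"tx": 7.7,"ty": 0.05,"tz": 13.0,"jaw": 0.5},{"rx": 0,"ry": 0,"rz": 0,"tx": 7.7,"ty": 0.05,"tz": 13.0,"jaw": 0.5},{"rx": 0,"ry": 0,"rz": 0,"tx": 5.2,"ty": 0,"tz": 8.7,"jaw": 0.5},{"rx": 0,"ry": 0,"rz": 0,"tx": 2,"ty": 0,"tz": 3,"jaw": 0.5},{"rx": 0,"ry": 0,"rz": 0,"tx": 0,"ty": 0,"tz": 0,"jaw": 0.5}]}}

```text
t: 24.6
ee_pos: [0.4248, -0.3078, 0.1694]
tcp_rot: [0.125, 0.849, 0.462, -0.225]
force: [0.9, -0.2, -2.1]
finger_gap: 0.124
```

```bash
python3 q.py; sed -i 's/radians(40)/radians(float(sys.argv[3]))/' chk.py; python3 - <<'E'
from plan import *
for z in (.24,.2): 
    f=final(-.108,np.radians(30),0,.012,.032,z); delta(*f,True)
print(kin.ik(*tcp(f)),kin.ik(*tcp(final(-.108,np.radians(30),0,.012,.032,.066))))
E
```

```text
[-0.576  0.056  1.911 -0.558  1.225  0.205] 24.6 [ 0.4248 -0.3078  0.1694] [ 0.9 -0.2 -2.1] 11.694928939833547
tx 17.53 ty 4.24 tz -18.48 rx 0.162 ry 1.527 rz -0.586 rows 9
tx 19.52 ty 4.23 tz -15.01 rx 0.162 ry 1.527 rz -0.586 rows 9
(array([-0.7235976 ,  0.48772242,  1.52238751,  0.7656321 ,  1.86687407,
       -0.76090049]), np.float64(1.013125932781239)) (array([-0.72359759,  0.68244182,  1.52351485,  0.73506089,  1.72339169,
       -0.89776728]), np.float64(1.0164851548561704))
```

Held at 11.7 mm. I'll raise it first, then swing over the gap at -108.

>>> {"method": "apply_moves", "body": {"deltas": [{"rx": 0,"ry": 0,"rz": 0,"tx": 0,"ty": 0,"tz": -6,"jaw": 0.5},{"rx": 0.162,"ry": 1.527,"rz": -0.586,"tx": 17.5,"ty": 4.2,"tz": -18.5,"jaw": 0.5},{"rx": 0.162,"ry": 1.527,"rz": -0.586,"tx": 17.5,"ty": 4.2,"tz": -18.5,"jaw": 0.5},{"rx": 0.162,"ry": 1.527,"rz": -0.586,"tx": 17.5,"ty": 4.2,"tz": -18.5,"jaw": 0.5},{"rx": 0.162,"ry": 1.527,"rz": -0.586,"tx": 17.5,"ty": 4.2,"tz": -18.5,"jaw": 0.5},{"rx": 0.162,"ry": 1.527,"rz": -0.586,"tx": 17.5,"ty": 4.2,"tz": -18.5,"jaw": 0.5},{"rx": 0.162,"ry": 1.527,"rz": -0.586,"tx": 17.5,"ty": 4.2,"tz": -18.5,"jaw": 0.5},{"rx": 0.162,"ry": 1.527,"rz": -0.586,"tx": 17.5,"ty": 4.2,"tz": -18.5,"jaw": 0.5},{"rx": 0.162,"ry": 1.527,"rz": -0.586,"tx": 17.5,"ty": 4.2,"tz": -18.5,"jaw": 0.5},{"rx": 0.162,"ry": 1.527,"rz": -0.586,"tx": 17.5,"ty": 4.2,"tz": -18.5,"jaw": 0.5},{"rx": 0.162,"ry": 1.527,"rz": -0.586,"tx": 19.5,"ty": 4.2,"tz": -15,"jaw": 0.5},{"rx": 0.162,"ry": 1.527,"rz": -0.586,"tx": 19.5,"ty": 4.2,"tz": -15,"jaw": 0.5}]}}

```text
t: 26.1
ee_pos: [0.5907, -0.1246, 0.1991]
tcp_rot: [-0.353, 0.62, 0.603, 0.357]
force: [-0.4, 0.6, -1.6]
finger_gap: 0.124
```

```bash
python3 q.py; python3 chk.py d -.108 30
```

```text
[-0.724  0.491  1.527  0.765  1.867 -0.761] 26.1 [ 0.5907 -0.1246  0.1991] [-0.4  0.6 -1.6] 11.667899472241794
tx 0.25 ty 0.19 tz -0.26 rx -0.003 ry -0.005 rz -0.006 rows 1
tx -5.83 ty 0.24 tz 3.21 rx -0.003 ry -0.005 rz -0.006 rows 2
tx -10.87 ty 0.28 tz 6.09 rx -0.003 ry -0.005 rz -0.006 rows 2
grasp in rack [-0.0009 -0.1344  0.211 ]
1125 [-0.053 -0.139  0.146] [ 0.049 -0.101  0.248]
plane y= [ 0.0045  0.0054 -0.1127] 755 [-0.053 -0.114  0.146] [ 0.049 -0.108  0.248] rms 0.0008
```

>>> {"method": "apply_moves", "body": {"deltas": [{"rx": 0,"ry": 0,"rz": -0.006,"tx": 0.25,"ty": 0.2,"tz": -0.3,"jaw": 0.5},{"rx": 0,"ry": 0,"rz": -0.006,"tx": -2.8,"ty": 0.22,"tz": 1.4,"jaw": 0.5},{"rx": 0,"ry": 0,"rz": -0.006,"tx": -5.8,"ty": 0.24,"tz": 3.15,"jaw": 0.5},{"rx": 0,"ry": 0,"rz": -0.006,"tx": -5.8,"ty": 0.24,"tz": 3.15,"jaw": 0.5},{"rx": 0,"ry": 0,"rz": -0.006,"tx": -7.5,"ty": 0.25,"tz": 4.15,"jaw": 0.5},{"rx": 0,"ry": 0,"rz": -0.006,"tx": -9.2,"ty": 0.26,"tz": 5.1,"jaw": 0.5},{"rx": 0,"ry": 0,"rz": -0.006,"tx": -10.9,"ty": 0.28,"tz": 6.05,"jaw": 0.5},{"rx": 0,"ry": 0,"rz": -0.006,"tx": -10.9,"ty": 0.28,"tz": 6.05,"jaw": 0.5}]}}

```text
t: 27.15
ee_pos: [0.5931, -0.1261, 0.075]
tcp_rot: [-0.352, 0.618, 0.605, 0.359]
force: [0.2, -0.0, -1.1]
finger_gap: 0.124
```

```bash
python3 q.py; python3 - <<'E'
from plan import *
delta(*final(-.108,np.radians(30),0,.012,.032,.067),True)
E
```

```text
[-0.724  0.677  1.52   0.737  1.736 -0.892] 27.15 [ 0.5931 -0.1261  0.075 ] [ 0.2 -0.  -1.1] 11.695674624254613
tx -0.45 ty -0.05 tz 0.31 rx -0.003 ry -0.005 rz 0.001 rows 1
```

>>> {"method": "apply_moves", "body": {"deltas": [{"rx": 0,"ry": 0,"rz": 0,"tx": -0.3,"ty": 0,"tz": 0.2,"jaw": 0.5},{"rx": 0,"ry": 0,"rz": 0,"tx": -0.48,"ty": 0,"tz": 0.3,"jaw": 0.5},{"rx": 0,"ry": 0,"rz": 0,"tx": -0.48,"ty": 0,"tz": 0.3,"jaw": 3},{"rx": 0,"ry": 0,"rz": 0,"tx": -0.48,"ty": 0,"tz": 0.3,"jaw": 3},{"rx": 0,"ry": 0,"rz": 0,"tx": -0.48,"ty": 0,"tz": 0.3,"jaw": 3},{"rx": 0,"ry": 0,"rz": 0,"tx": -0.48,"ty": 0,"tz": -2,"jaw": 3},{"rx": 0,"ry": 0,"rz": 0,"tx": -0.48,"ty": 0,"tz": -6,"jaw": 3},{"rx": 0,"ry": 0,"rz": 0,"tx": 4,"ty": 0,"tz": -11,"jaw": 3},{"rx": 0,"ry": 0,"rz": 0,"tx": 9,"ty": 0,"tz": -14,"jaw": 0},{"rx": 0,"ry": 0,"rz": 0,"tx": 14,"ty": 0,"tz": -14,"jaw": 0}]}}

```text
t: 28.4
ee_pos: [0.5926, -0.1816, 0.2702]
tcp_rot: [-0.348, 0.619, 0.605, 0.359]
force: [0.3, -1.4, 0.1]
finger_gap: 0.145
```

```bash
python3 q.py; python3 lids.py; python3 - <<'E'
from plan import *
im,d,T=shot("scene","s5.png"); cv2.imwrite("pics/s5c.png",cv2.resize(im[120:320,180:460,::-1],None,fx=2.5,fy=2.5))
# bell approach: tool down, jaw along... 
b=[.6965,.1005,.12]
delta(np.array(b)+[0,0,.13],Rdown(0))
for n in("top","scene"):
    shot(n) if n=="top" else 0; T=camT(n)
    for r in cams.pinpoint(n,"bell_top")[:1]: print(n,w(T,r["xyz"]).round(4),r["conf"])
P=cloud("scene",d,camT("scene")).reshape(-1,3); m=(np.hypot(P[:,0]-.697,P[:,1]-.1)<.03)&(P[:,2]>.052)&(P[:,2]<.06); a=P[m]; print(len(a),a.mean(0).round(4),cv2.minAreaRect((a[:,:2]*1000).astype(np.float32)))
E
```

```text
[-0.783  0.478  1.402  0.766  1.998 -0.709] 28.4 [ 0.5926 -0.1816  0.2702] [ 0.3 -1.4  0.1] 13.653682504108732
above rack 490
-0.15 23 [-0.002 -0.134  0.09 ] [ 0.004 -0.127  0.096] [-0.008 -0.141  0.086]
-0.126 152 [-0.005 -0.111  0.103] [ 0.043 -0.104  0.12 ] [-0.05  -0.125  0.085]
-0.054 20 [-0.001 -0.038  0.089] [ 0.004 -0.032  0.093] [-0.006 -0.045  0.086]
-0.03 143 [-0.003 -0.017  0.104] [ 0.043 -0.011  0.119] [-0.047 -0.029  0.086]
0.042 21 [-0.001  0.056  0.088] [0.004 0.063 0.091] [-0.006  0.048  0.085]
0.066 131 [-0.003  0.077  0.105] [0.043 0.084 0.119] [-0.048  0.066  0.085]
tx 12.09 ty 9.70 tz 25.59 rx 0.019 ry -1.045 rz -0.014 rows 6
top [0.6971 0.1006 0.0577] 0.38
scene [0.6989 0.0981 0.0558] 0.45
49 [0.6987 0.1008 0.0556] ((698.8961181640625, 101.32044982910156), (18.988311767578125, 21.046716690063477), 0.013695001602172852)
```

View pics/s5c.png

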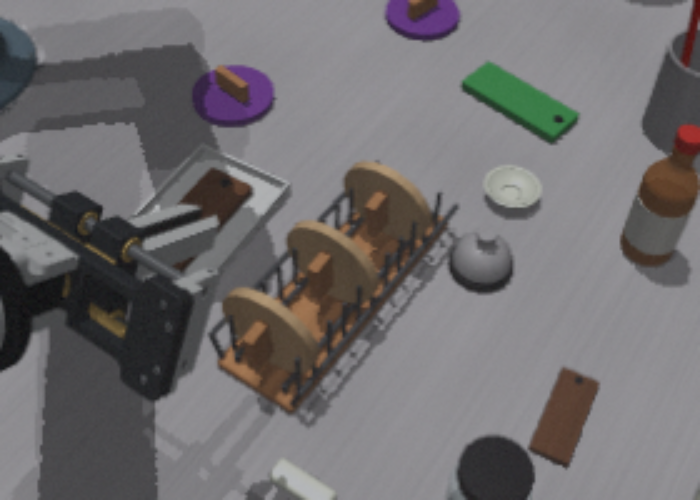

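The crop shows all three lids standing in the rack at (270,345), (330,265) and (390,200), with the board in the tray at (215,205). The dish is untouched at (512,188). The bell is next.

>>> {"method": "apply_moves", "body": {"deltas": [{"rx": 0.019,"ry": -1.045,"rz": -0.014,"tx": 12.1,"ty": 9.8,"tz": 25.6,"jaw": 0},{"rx": 0.019,"ry": -1.045,"rz": -0.014,"tx": 12.1,"ty": 9.8,"tz": 25.6,"jaw": 0},{"rx": 0.019,"ry": -1.045,"rz": -0.014,"tx": 12.1,"ty": 9.8,"tz": 25.6,"jaw": 0},{"rx": 0.019,"ry": -1.045,"rz": -0.014,"tx": 12.1,"ty": 9.8,"tz": 25.6,"jaw": 0},{"rx": 0.019,"ry": -1.045,"rz": -0.014,"tx": 12.1,"ty": 9.8,"tz": 25.6,"jaw": 0},{"rx": 0.019,"ry": -1.045,"rz": -0.014,"tx": 12.1,"ty": 9.8,"tz": 25.6,"jaw": 0},{"rx": 0.019,"ry": -1.045,"rz": -0.014,"tx": 12.1,"ty": 9.8,"tz": 25.6,"jaw": 0},{"rx": 0.019,"ry": -1.045,"rz": -0.014,"tx": 12.1,"ty": 9.8,"tz": 25.6,"jaw": 0}]}}

```text
t: 29.65
ee_pos: [0.6957, 0.0995, 0.2421]
tcp_rot: [-0.007, 0.708, 0.706, -0.002]
force: [0.4, 0.0, 0.1]
finger_gap: 0.005
```

```bash
python3 q.py; python3 - <<'E'
from plan import *
for z in(.07,.056,.048): delta([.698,.1008,z],Rdown(0))
E
```

```text
[-0.022  0.348  1.365  0.008  1.442 -0.02 ] 29.65 [0.6957 0.0995 0.2421] [0.4 0.  0.1] 0.45625658871952046
tx -0.01 ty 0.45 tz 17.20 rx -0.013 ry -0.008 rz -0.003 rows 3
tx -0.02 ty 0.47 tz 18.60 rx -0.013 ry -0.008 rz -0.003 rows 3
tx -0.03 ty 0.48 tz 19.40 rx -0.013 ry -0.008 rz -0.003 rows 4
```

>>> {"method": "apply_moves", "body": {"deltas": [{"rx": -0.013,"ry": -0.008,"rz": 0,"tx": 0,"ty": 0.45,"tz": 6,"jaw": 0},{"rx": -0.013,"ry": -0.008,"rz": 0,"tx": 0,"ty": 0.45,"tz": 12,"jaw": 0},{"rx": -0.013,"ry": -0.008,"rz": 0,"tx": 0,"ty": 0.45,"tz": 17,"jaw": 0},{"rx": -0.013,"ry": -0.008,"rz": 0,"tx": 0,"ty": 0.45,"tz": 18.3,"jaw": 0},{"rx": -0.013,"ry": -0.008,"rz": 0,"tx": 0,"ty": 0.47,"tz": 18.7,"jaw": 0},{"rx": -0.013,"ry": -0.008,"rz": 0,"tx": 0,"ty": 0.47,"tz": 19.0,"jaw": 0},{"rx": -0.013,"ry": -0.008,"rz": 0,"tx": 0,"ty": 0.48,"tz": 19.3,"jaw": 0},{"rx": -0.013,"ry": -0.008,"rz": 0,"tx": 0,"ty": 0.48,"tz": 19.3,"jaw": 0}]}}

```text
t: 30.65
ee_pos: [0.6999, 0.1008, 0.0511]
tcp_rot: [0.002, 0.708, 0.706, 0.002]
force: [1.5, -2.6, 2.8]
finger_gap: 0.003
```

>>> {"method": "apply_moves", "body": {"deltas": [{"rx": 0,"ry": 0,"rz": 0,"tx": 0,"ty": 0,"tz": 0.2,"jaw": 0},{"rx": 0,"ry": 0,"rz": 0,"tx": 0,"ty": 0,"tz": 0.3,"jaw": 0},{"rx": 0,"ry": 0,"rz": 0,"tx": 0,"ty": 0,"tz": 0.3,"jaw": 0}]}}

```text
t: 31.02
ee_pos: [0.7, 0.1008, 0.0492]
tcp_rot: [0.002, 0.708, 0.706, 0.002]
force: [-4.0, -1.9, 8.7]
finger_gap: 0.008
```

```bash
python3 q.py
```

```text
[-0.017  0.532  1.487 -0.     1.118 -0.014] 31.025 [0.7    0.1008 0.0492] [-4.  -1.9  8.7] 0.7175040402868024
```

8.7 N at z = 0.0492 means it is at the stop. I'll hold slightly harder, then retract.

>>> {"method": "apply_moves", "body": {"deltas": [{"rx": 0,"ry": 0,"rz": 0,"tx": 0,"ty": 0,"tz": 0.2,"jaw": 0},{"rx": 0,"ry": 0,"rz": 0,"tx": 0,"ty": 0,"tz": 0.2,"jaw": 0}]}}

```text
t: 31.28
ee_pos: [0.7001, 0.1008, 0.0491]
tcp_rot: [0.002, 0.708, 0.706, 0.001]
force: [-5.9, -1.6, 11.6]
finger_gap: 0.005
```

>>> {"method": "apply_moves", "body": {"deltas": [{"rx": 0,"ry": 0,"rz": 0,"tx": 0,"ty": 0,"tz": -2,"jaw": 0},{"rx": 0,"ry": 0,"rz": 0,"tx": 0,"ty": 0,"tz": -7,"jaw": 0},{"rx": 0,"ry": 0,"rz": 0,"tx": 0,"ty": 0,"tz": -13,"jaw": 0},{"rx": 0,"ry": 0,"rz": 0,"tx": 0,"ty": 0,"tz": -19,"jaw": 0},{"rx": 0,"ry": 0,"rz": 0,"tx": 0,"ty": 0,"tz": -22,"jaw": 0},{"rx": 0,"ry": 0,"rz": 0,"tx": 0,"ty": 0,"tz": -22,"jaw": 0}]}}

```text
t: 32.02
ee_pos: [0.7004, 0.1015, 0.2729]
tcp_rot: [0.004, 0.708, 0.706, 0.004]
force: [-0.5, 0.7, -1.1]
finger_gap: 0.009
```

```bash
python3 q.py; python3 lids.py; python3 - <<'E'
from plan import *
im,d,T=shot("scene"); cv2.imwrite("pics/s6c.png",cv2.resize(im[120:320,180:460,::-1],None,fx=2.5,fy=2.5))
P=cloud("scene",d,T).reshape(-1,3)
m=(np.hypot(P[:,0]-.698,P[:,1]-.1)<.03)&(P[:,2]>.045)&(P[:,2]<.065); print("bell top z",np.percentile(P[m][:,2],[50,80,95]).round(4))
m=(np.hypot(P[:,0]-.68,P[:,1]-.207)<.05)&(P[:,2]>.006)&(P[:,2]<.03); print("dish",P[m].mean(0).round(3))
m=(abs(P[:,0]-.42)<.05)&(abs(P[:,1]+.022)<.08)&(P[:,2]>.01); print("board top",P[m].mean(0).round(3))
E
```

```text
[-0.016  0.328  1.334 -0.     1.469 -0.014] 32.025 [0.7004 0.1015 0.2729] [-0.5  0.7 -1.1] 0.8423746633688021
above rack 357
-0.15 19 [-0.002 -0.133  0.088] [ 0.004 -0.127  0.094] [-0.008 -0.14   0.085]
-0.126 152 [-0.004 -0.111  0.103] [ 0.043 -0.104  0.119] [-0.047 -0.125  0.086]
-0.054 23 [-0.002 -0.038  0.089] [ 0.004 -0.032  0.094] [-0.009 -0.044  0.085]
-0.03 140 [-0.004 -0.017  0.104] [ 0.043 -0.011  0.119] [-0.047 -0.03   0.085]
0.042 19 [-0.001  0.057  0.088] [0.004 0.063 0.094] [-0.006  0.048  0.085]
0.066 4 [0.001 0.067 0.089] [0.003 0.069 0.089] [-0.003  0.066  0.088]
bell top z [0.0558 0.0567 0.0576]
dish [0.678 0.211 0.014]
board top [ 0.423 -0.029  0.017]
```

View pics/s6c.png

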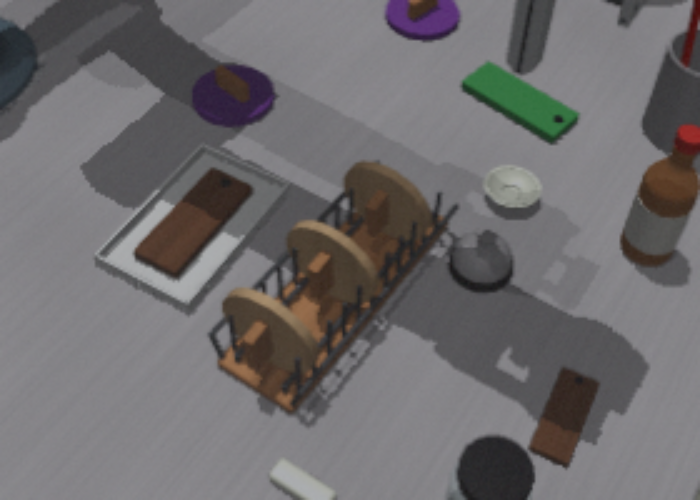

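The crop shows the three lids upright at (270,345), (330,265) and (390,200), the board in the tray at (195,220), the dish at (512,188) and the plunger back up at (482,260). The gripper is clear of everything, so I'll hand in.

```bash
python3 -c "
from bench import robot; print(robot.sign_off())"
```

```text
the job is handed in; nothing more can be done
None
```

I cleared the pass and handed the job in at about 32 s. The sign-off reported no verdict.

**What I did**
- **Board:** the dark board is flat in the metal tray; I let it go about 13 mm above the floor.
- **Lids:** the three wooden lids present stand in rack gaps +84, -12 and -108 mm. No fourth wooden lid showed in any picture.
- **Bell:** I pressed the plunger to its stop (11.6 N, tool tip at z 49.1 mm), then let it go and backed off.

**Last checks**
- **Lids:** all three stand upright with rims about 0.118 m up. They did not move during the bell press. The arm hid most of the +84 lid from the top camera in the last reading, so I confirmed that one in the scene picture.
- **Board:** its top is at 17 mm, as expected for lying on the tray floor.
- **Plunger:** its top is back at about 56 mm.
- **Dish:** it is upright and reads about 4 mm from its first measurement, within measuring error.
- **Arm:** it is clear of everything.

**What went wrong:** the first move call was refused because its rows were incomplete, which cost one wasted picture. No check failed or disagreed.

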